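Sort nested bisque cups by size and shut the case

TASK

Pull the tightly nested bisque cups apart and sort them by size, each standing upright on its own: the large ones on the pale kiln shelf, the medium ones on the dark kiln shelf, the small ones on the floor of the wooden case. When every small cup is in the case, shut its lid fully and then swing the hasp over the catch until it lies flat; do not disturb the other things on the bench.

Things in the scene. Friction and masses are not known exactly. Their poses are not given: they have to be found in the camera images.
- large1: Large terracotta-red footed cup, 67 mm across the rim, 68 mm tall, foot 52 mm across, inner floor 24 mm above its underside; wall 4.5 mm, nearly straight body. About 0.32 kg. Stands on the table; medium1 is nested in it. Origin at the centre of the underside, z up its axis. Nested with 0.8 mm of play: pull straight up.
- large2: Large terracotta-red footed cup, 67 mm across the rim, 68 mm tall, foot 52 mm across, inner floor 24 mm above its underside; wall 4.5 mm, nearly straight body. About 0.32 kg. Stands on the table; medium2, if present, is nested in it. Origin at the centre of the underside, z up its axis. Nested with 0.8 mm of play: pull straight up.
- medium1: Medium cream footed cup, 58 mm across the rim, 64 mm tall, foot 44 mm across, inner floor 22 mm above its underside; wall 4.5 mm, nearly straight body. About 0.23 kg. Starts nested in large1, standing on its inner floor, its rim 20 mm above the outer rim. Origin at the centre of the underside, z up its axis. Nested with 0.8 mm of play: pull straight up.
- medium2: Medium cream footed cup, 58 mm across the rim, 64 mm tall, foot 44 mm across, inner floor 22 mm above its underside; wall 4.5 mm, nearly straight body. About 0.23 kg. If present, starts nested in large2, its rim 20 mm above the outer rim. May be absent. Origin at the centre of the underside, z up its axis. Nested with 0.8 mm of play: pull straight up.
- medium3: Medium cream footed cup, 58 mm across the rim, 64 mm tall, foot 44 mm across, inner floor 22 mm above its underside; wall 4.5 mm, nearly straight body. About 0.23 kg. Stands on the table; small2, if present, is nested in it. Origin at the centre of the underside, z up its axis. Nested with 0.8 mm of play: pull straight up.
- small1: Small blue-grey footed cup, 49 mm across the rim, 60 mm tall, foot 38 mm across; wall 4.5 mm, nearly straight body. About 0.14 kg. If present, starts nested in medium1, its rim 18 mm above the medium rim. May be absent. Origin at the centre of the underside, z up its axis. Nested with 0.8 mm of play: pull straight up.
- small2: Small blue-grey footed cup, 49 mm across the rim, 60 mm tall, foot 38 mm across; wall 4.5 mm, nearly straight body. About 0.14 kg. If present, starts nested in medium3, its rim 18 mm above the medium rim. May be absent. Origin at the centre of the underside, z up its axis. Nested with 0.8 mm of play: pull straight up.
- pale_shelf: Pale cream square kiln shelf lying on the table, 200 x 200 x 15 mm, fixed: the place for the large cups. Origin at the centre of its underside, x and y along its edges.
- dark_shelf: Dark grey square kiln shelf lying on the table, 200 x 200 x 15 mm, fixed: the place for the medium cups. Origin at the centre of its underside, x and y along its edges.
- case: Wooden case, fixed to the table, 166 (x) x 236 (y) x 100 mm (z), open at the top under a hinged lid, walls and floor 8 mm: the place for the small cups. Origin at the centre of its underside; its front with the hasp faces its own -x, the lid's hinge runs along y at its top far edge (x = +83, z = 100 mm).
- lid (a joint): Lid angle, rad: 0 shut, 1.57 upright, starts open at 1.6 to 1.8 (stop at 1.9). The lid is 12 mm thick and reaches 170 mm from its hinge; a stiff hinge holds it where it is left, 3 to 5 N at its edge moves it.
- lid_edge (a point): Middle of the lid's free edge (away from the hinge), half-way through its thickness. When shut, the lid's top is 112 mm above the case's underside, and the catch on it (a brass stud 12 x 5 mm, 14 mm high) stands 34 mm in from this edge.
- hasp (a joint): Hasp angle, rad: 0 lying flat on the shut lid with the catch through its slot, 1.57 upright, starts thrown back to the front at 1.7 to 2.3 (stop at 2.6). Its hinge runs along the case's y at the top of the front wall (case x = -87, y = 0, z = 104 mm). A stiff hinge holds it where it is left, 1 to 2 N at its tip moves it.
- hasp_tip (a point): Middle of the hasp's free end. Steel strap 36 mm wide, 4 mm thick, 75 mm long from hinge to tip, slotted from 22 to 46 mm from the hinge; its mid-plane lies 12 mm off the hinge axis, above it when shut.
- glaze_jar: Amber jar, 52 mm wide, 75 mm tall, a bystander. Origin under its centre.
- brush: Brush, 170 mm long, lying on the table, a bystander.
- trim_tool: Flat trimming tool, 180 mm long, lying on the table, a bystander.
- kiln_post: Square fireclay post 36 x 36 x 65 mm, a bystander. Origin under its centre.
- white_vase: White vase, 72 mm wide, 110 mm tall, a bystander. Origin under its centre.
- slip_bowl: Blue bowl, 110 mm wide, 50 mm tall, a bystander.

How it is judged:
On the way, in this order (a step that is already met when the one before it is completed fails the run):
1. every small cup stands in the case, the lid still open (x of small1 in the frame of case between -0.075 and 0.075 m and y of small1 in the frame of case between -0.11 and 0.11 m and z of small1 in the frame of case between 0.004 and 0.013 m and angle between each of small1, small2's own z axis and vertical below 0.15 rad and linear speed of each of small1, small2 below 0.03 m/s and x of small2 in the frame of case between -0.075 and 0.075 m and y of small2 in the frame of case between -0.11 and 0.11 m and z of small2 in the frame of case between 0.004 and 0.013 m and value of joint lid above 0.8 rad), for 0.2 s.
2. the lid is shut, the hasp not yet over (value of joint lid below 0.05 rad and value of joint hasp above 0.3 rad), for 0.2 s.
3. the hasp lies over the catch (value of joint hasp below 0.15 rad and value of joint lid below 0.05 rad), for 0.2 s.
At the end, for the whole second after the job is handed in: Every large cup stands upright (within 0.15 rad) on the pale shelf and every medium cup on the dark shelf, centres at least 10 mm inside the shelf's edges; every small cup stands upright on the case's floor; all at rest; lid within 0.05 rad of shut, hasp within 0.15 rad of flat over the catch (all of step 3 and x of large1 in the frame of pale_shelf between -0.09 and 0.09 m and y of large1 in the frame of pale_shelf between -0.09 and 0.09 m and z of large1 in the frame of pale_shelf between 0.011 and 0.02 m and angle between each of large1, large2, medium1, medium2, medium3, small1, small2's own z axis and vertical below 0.15 rad and linear speed of each of large1, large2, medium1, medium2, medium3, small1, small2 below 0.03 m/s and x of large2 in the frame of pale_shelf between -0.09 and 0.09 m and y of large2 in the frame of pale_shelf between -0.09 and 0.09 m and z of large2 in the frame of pale_shelf between 0.011 and 0.02 m and x of medium1 in the frame of dark_shelf between -0.09 and 0.09 m and y of medium1 in the frame of dark_shelf between -0.09 and 0.09 m and z of medium1 in the frame of dark_shelf between 0.011 and 0.02 m and x of medium2 in the frame of dark_shelf between -0.09 and 0.09 m and y of medium2 in the frame of dark_shelf between -0.09 and 0.09 m and z of medium2 in the frame of dark_shelf between 0.011 and 0.02 m and x of medium3 in the frame of dark_shelf between -0.09 and 0.09 m and y of medium3 in the frame of dark_shelf between -0.09 and 0.09 m and z of medium3 in the frame of dark_shelf between 0.011 and 0.02 m and x of small1 in the frame of case between -0.075 and 0.075 m and y of small1 in the frame of case between -0.11 and 0.11 m and z of small1 in the frame of case between 0.004 and 0.013 m and x of small2 in the frame of case between -0.075 and 0.075 m and y of small2 in the frame of case between -0.11 and 0.11 m and z of small2 in the frame of case between 0.004 and 0.013 m); the robot touches nothing.
It fails at once if a bystander (jar, brush, trimming tool, kiln post, vase or bowl) is pushed more than 3 cm from its place (distance of any of glaze_jar, brush, trim_tool, kiln_post, white_vase, slip_bowl from where it was at the start of the episode above 0.03 m).
Of small1, small2, medium2 only 2 to 3 are there at a start; the rules pass over those that are not, and their reading is None.
At some moment in a run one of large1, large2 may be knocked a few centimetres aside while the robot is not near it.
It also fails if it takes over 210 s, if anything falls off the work surface, if the arm or the gripper's body presses on something with over 40 N, if the wrist force passes 120 N, or if a joint passes its speed limit or range.

ROBOT

A 6-joint arm with a two-finger parallel gripper is mounted at the origin on the work surface. World frame = base frame: x ahead of the robot, y to its left, z up, the work surface at z = 0. Lengths are in m, angles in rad, forces in N, time in s.
With the tool pointing down it reaches from about 0.2 to 0.875 m from the base axis. Payload 3.4 kg.
Tool frame: the origin (TCP) lies at the very end of the fingers, on their centre line; the grasp point (between the pads) lies 19 mm behind it (ctrl.grasp_offset is the distance from the TCP to the grasp point, in m); z points along the fingers, y is the line along which they close (so a half turn about z gives the same grasp; the last joint's range is limited). The gripper opens to 94 mm and grips with 3 to 60 N. Pads are 16 mm wide; open, the fingers measure 119 mm over their backs; the gripper's body (75 mm by 177 mm) begins 78 mm behind the grasp point.
Start: joints at [1.164, 0.276, 1.505, -0, 1.361, -0.121], TCP at [0.162, 0.552, 0.205] pointing down, gripper open.
Joint ranges: [-2.89, 2.89], [-0.75, 2.08], [0.22, 2.7], [-1.18, 4.32], [0.11, 2.71], [-2.7, 2.7]. Speed limits (rad/s): [2.57, 2.57, 3.14, 3.14, 3.14, 3.14].

INTERFACE

Orientations are given as a unit quaternion [w, x, y, z].
In Python, from plant import ctrl gives the robot as it stands.
- The arm moves only by the tool apply_moves, never from a script. Its argument "plan" is a list of rows, each a list of 5 numbers: the opening, from -1 (shut) to 1 (fully open), then the shift along the tool's x, y, z scaled (see below), then the turn about the tool's z scaled (see below). In form: [[fingers, tx, ty, tz, roll], ...]. A call has 1 to 12 rows; each row is the pose to reach, as a shift and turn from the pose commanded when the call began, along the tool's axes at that moment, turning the shorter way round; what a row does not reach only later rows make up. The controller multiplies each number of a shift by 0.1 m and each number of a turn by 360 degrees. A row lasts 1/12 s, in which the tool goes at most 41.7 mm and 7.16 degrees, less where a joint would pass 70% of its speed; a pose out of reach is approached as far as the arm can. A call with a number of a shift or a turn outside -1 to 1 is refused whole. A call with a gripper value outside its range is refused whole. The fingers move at their own pace and stop on an object; "newtons" is the grip in N (left out, the last holds). Time passes only in rows, so rows that repeat a pose let the fingers close. It gives the time, the measured TCP pose, the force, the opening and the grip force at its end, in the units of the state.
- ctrl.sense(): the state, without advancing time (a new reading comes with each control period).
- ctrl.capture(name): name is "scene" or "top" or "wrist"; returns a dict with "color" (420x560x3 uint8, red, green, blue), "camera_matrix" (3x3 intrinsics, pixels), "rvec" (rotation vector, rad) and "tvec" (3), from world to camera coordinates, as OpenCV has them. Camera axes: x right, y down, z forward; pixel columns grow to the right and rows downward; lengths in m; the calibration is good to about 2 mm. A picture is of the moment at which its call begins. There is no depth.
- ctrl.job_done(): hands the job in; it is judged then, once.
The state is a dict: "t": time; "qpos": joint angles; "joint_velocities": joint speeds; "tau": joint torques, N m; "eef_pos": TCP position; "ee_rot": TCP orientation; "force": force on the tool from outside, world axes, zero at the start; "torque": the same for the moment, N m; "grip_width": finger opening in m; "grip_force": force on a finger pad.
Only numpy, scipy, OpenCV 4.12 (cv2) and the standard library are available. Lean on these libraries where they do the work, as an engineer would, in place of code of your own. Each camera call takes 0.05 s, during which the arm holds its last target. There are 200 camera calls.

## Working session

There is one attempt and no reset: what is moved stays moved. The work goes in short steps, Python scripts to look and compute and a tool call to move; the robot and the scene stay as the last step left them, time stands still between calls to the robot, and variables do not carry over. Pictures are saved under pics/ and viewed, at most 14 in all, crops included, and the job is handed in when it is done.

Besides the shell and the picture viewer there is one more tool, called after "Call:" as name(argument=value, ...) on one line, values as JSON. apply_moves: Moves the arm, as the interface text tells. Its arguments: {"type":"object","properties":{"plan":{"type":"array"},"newtons":{"type":"number"}},"required":["plan"]}

```bash
ls; mkdir -p pics; cat > h.py <<'E'
import numpy as np, cv2
from plant import ctrl
def cap(n,save=None):
    c=ctrl.capture(n)
    if save: cv2.imwrite('pics/'+save+'.png',c['color'][:,:,::-1])
    return c
def ray(c,u,v):
    R=cv2.Rodrigues(np.array(c['rvec'],float))[0]; t=np.array(c['tvec'],float).ravel()
    d=R.T@np.linalg.inv(c['camera_matrix'])@np.array([u,v,1.]); return -R.T@t,d/np.linalg.norm(d)
def onz(c,u,v,z):
    o,d=ray(c,u,v); return o+d*(z-o[2])/d[2]
def tri(r1,r2):
    (o1,d1),(o2,d2)=r1,r2
    A=np.stack([d1,-d2],1); s=np.linalg.lstsq(A,o2-o1,rcond=None)[0]
    a,b=o1+s[0]*d1,o2+s[1]*d2; return (a+b)/2,np.linalg.norm(a-b)
def proj(c,P):
    return cv2.projectPoints(np.array(P,float).reshape(-1,3),np.array(c['rvec'],float),np.array(c['tvec'],float),np.array(c['camera_matrix'],float),None)[0].reshape(-1,2)
E
python3 - <<'E'
from h import *
np.set_printoptions(precision=3,suppress=True)
for n in ['scene','top','wrist']:
    c=cap(n,n+'0'); print(n,ray(c,280,210),c['camera_matrix'][0,0])
print(ctrl.sense())
E
```

```text
pics
scene (array([1.113, 0.175, 0.866]), array([-0.614, -0.25 , -0.749])) 392.16552680540235
top (array([ 0.217, -0.073,  1.465]), array([ 0.225, -0.003, -0.974])) 506.4025741722406
wrist (array([0.093, 0.571, 0.384]), array([ 0.215, -0.076, -0.974])) 356.08013458175657
{'t': 0.15, 'qpos': array([ 1.164,  0.276,  1.506,  0.   ,  1.361, -0.121]), 'joint_velocities': array([-0.   , -0.002, -0.003,  0.001,  0.003, -0.   ]), 'tau': array([  0.   , -40.492, -23.743,   0.07 ,   0.031,  -0.   ]), 'eef_pos': array([0.162, 0.551, 0.205]), 'ee_rot': array([-0.   ,  0.142,  0.99 , -0.001]), 'force': array([-0.359, -0.011, -0.366]), 'torque': array([-0.015, -0.027,  0.008]), 'grip_force': 0.0, 'grip_width': 0.09401566522523613}
```

View pics/scene0.png

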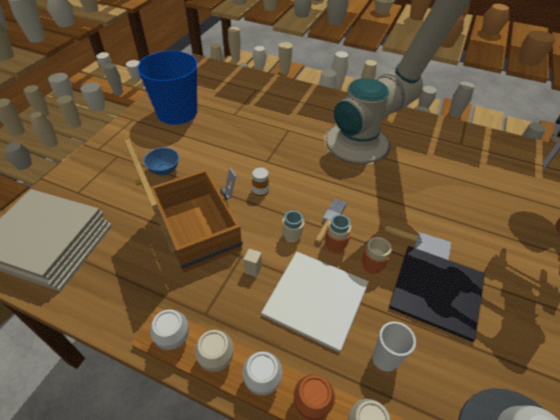

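View pics/top0.png

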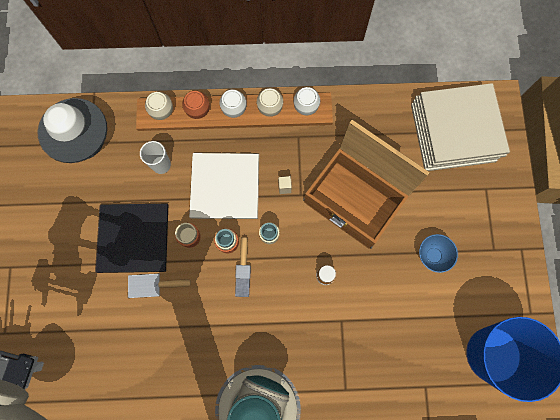

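The top view shows three stacks: cream in red at (187,235), blue in cream in red at (226,239), and blue in cream at (269,232). The pale shelf is at (225,185), the dark shelf at (132,238), and the open case at (352,198) with its hasp at (338,221). The brush at (242,265) and the trim tool at (158,287) lie close to the stacks.

```bash
python3 - <<'E'
import cv2,numpy as np
t=cv2.imread('pics/top0.png');s=cv2.imread('pics/scene0.png')
a=cv2.resize(t[205:305,120:310],None,fx=4,fy=4,interpolation=cv2.INTER_CUBIC)[:,:760]
b=cv2.resize(t[115:250,295:435],(0,0),fx=4,fy=4,interpolation=cv2.INTER_CUBIC)
cv2.imwrite('pics/a.png',a);cv2.imwrite('pics/b.png',b)
cv2.imwrite('pics/c.png',cv2.resize(s[160:300,220:420],None,fx=4,fy=4,interpolation=cv2.INTER_CUBIC))
E
```

```text
(no output)
```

View pics/a.png

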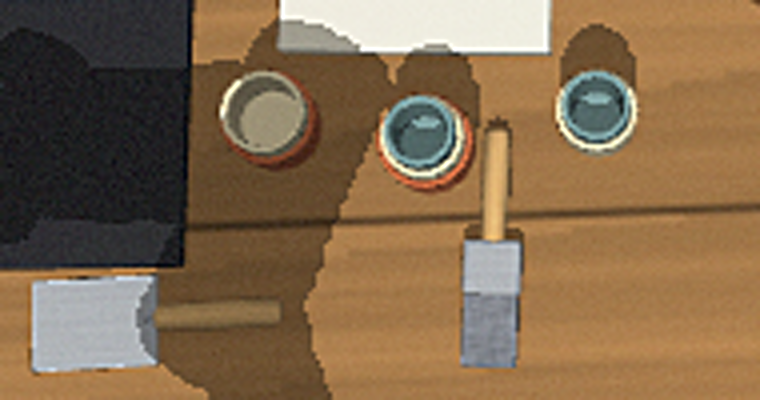

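View pics/b.png

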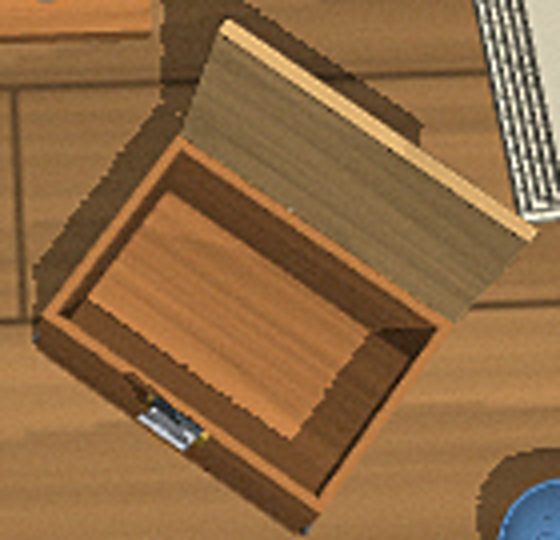

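View pics/c.png

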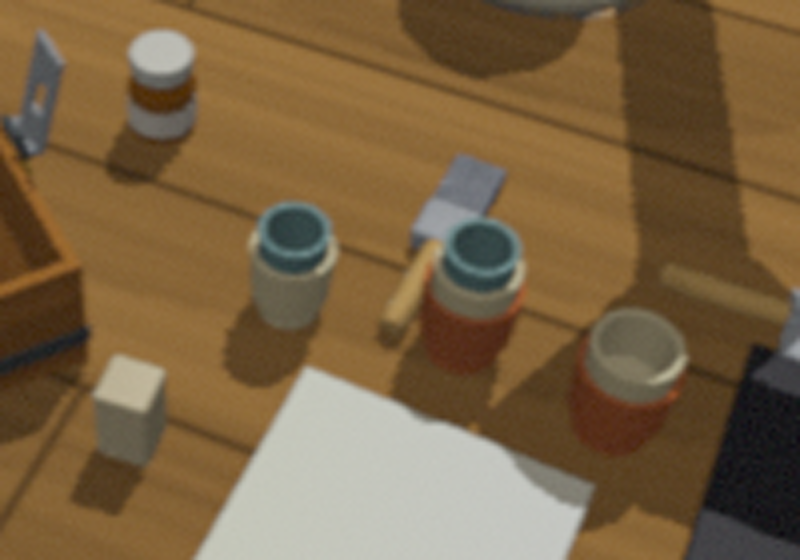

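```bash
python3 - <<'E'
from h import *
np.set_printoptions(precision=4,suppress=True)
t=cap('top');s=cap('scene')
for n,a,b in [('small1',(225.3,238.3),(340.8,223)),('small2',(269.3,231.2),(294,218.5)),('med2',(186.3,233),(379.3,248))]:
    print(n,*tri(ray(t,*a),ray(s,*b)))
# shelves: mask corner
def quad(c,m):
    m=cv2.morphologyEx(m.astype(np.uint8),cv2.MORPH_OPEN,np.ones((5,5)))
    k=max(cv2.findContours(m,0,1)[0],key=cv2.contourArea)
    return cv2.boxPoints(cv2.minAreaRect(k)),cv2.approxPolyDP(cv2.convexHull(k),6,True).reshape(-1,2)
for c,nm in ((t,'top'),(s,'scene')):
    im=c['color'].astype(int); mn=im.min(2);mx=im.max(2)
    yy,xx=np.mgrid[:420,:560]
    roi=((xx>170)&(xx<280)&(yy>130)&(yy<225)) if nm=='top' else ((xx>250)&(xx<375)&(yy>245)&(yy<350))
    b,q=quad(c,(mn>140)&(mx-mn<50)&roi); P=[onz(c,*p,.015) for p in q]; print('pale',nm,q.tolist(),np.array(P)[:,:2])
    roi=((xx>85)&(xx<180)&(yy>190)&(yy<280)) if nm=='top' else ((xx>380)&(xx<495)&(yy>240)&(yy<340))
    b,q=quad(c,(mx<65)&(mx-mn<20)&roi); P=[onz(c,*p,.015) for p in q]; print('dark',nm,q.tolist(),np.array(P)[:,:2])
cor=[(305.5,194.5),(374.5,242.5),(406,195.5),(340.8,150)]
P=np.array([onz(t,*p,.1) for p in cor]);print('case',P, [np.linalg.norm(P[i]-P[i-1]) for i in range(4)])
print(proj(s,P), P.mean(0))
im=s['color'][:,:,::-1]
cv2.imwrite('pics/d.png',cv2.resize(im[130:270,115:275],None,fx=4,fy=4,interpolation=cv2.INTER_CUBIC))
E
```

```text
small1 [0.4588 0.0757 0.0966] 0.0025597675642929974
small2 [ 0.4782 -0.0446  0.0753] 0.0030071975587490944
med2 [0.4807 0.1854 0.0793] 0.0023548212856805565
pale top [[193, 153], [258, 154], [256, 217], [190, 209]] [[ 0.7375  0.178 ]
 [ 0.7277 -0.0176]
 [ 0.5336 -0.0071]
 [ 0.5644  0.1859]]
dark top [[167, 205], [165, 271], [96, 271], [100, 205]] [[0.5788 0.2536]
 [0.3849 0.256 ]
 [0.3919 0.4524]
 [0.5856 0.4501]]
pale scene [[296, 253], [364, 286], [341, 348], [263, 313]] [[ 0.5377 -0.0093]
 [ 0.5593  0.1822]
 [ 0.7341  0.1791]
 [ 0.73   -0.0147]]
dark scene [[406, 254], [483, 273], [474, 339], [428, 323], [397, 287]] [[0.418  0.2571]
 [0.3941 0.4499]
 [0.5883 0.4478]
 [0.5926 0.3454]
 [0.5276 0.2578]]
case [[ 0.5744 -0.1503  0.1   ]
 [ 0.4326 -0.3325  0.1   ]
 [ 0.5618 -0.4305  0.1   ]
 [ 0.7017 -0.2567  0.1   ]] [np.float64(0.16595557672322236), np.float64(0.23083624585135504), np.float64(0.16218047219296436), np.float64(0.22310930985943755)]
[[240.5121 225.005 ]
 [206.7377 169.2659]
 [151.0628 188.1599]
 [176.3475 247.88  ]] [ 0.5676 -0.2925  0.1   ]
```

View pics/d.png

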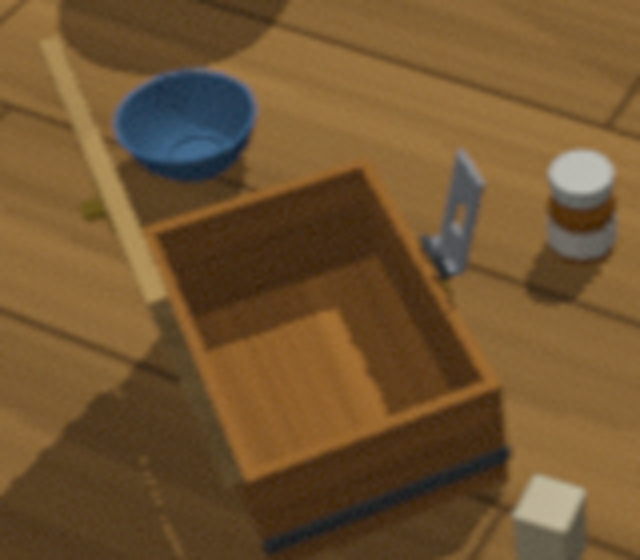

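All three optional cups are present. The hasp stands near upright, its slot at about (460,210) in the crop. Case corners cast at z = 0.1 reproject in the scene view to about 3 px, and the sides come out at 164 x 227 mm, against 166 x 236 in the text. Now I move the wrist camera over the stacks.

Call:
apply_moves(plan=[[1,-1,-1,-0.2,0],[1,-1,-1,-0.2,0],[1,-1,-1,-0.2,0],[1,-1,-1,-0.2,0]])

```text
t: 0.58
eef_pos: [0.2311, 0.4239, 0.226]
ee_rot: [0.001, 0.143, 0.99, -0.001]
force: [-1.0, 0.3, -0.6]
grip_width: 0.0936
grip_force: 0.0
```

Call:
apply_moves(plan=[[1,-1,-1,-0.2,0],[1,-1,-1,-0.2,0],[1,-1,-1,-0.2,0],[1,-1,-1,-0.2,0]])

```text
t: 0.92
eef_pos: [0.2991, 0.2999, 0.2462]
ee_rot: [0.001, 0.144, 0.99, -0.001]
force: [0.1, 0.6, 0.4]
grip_width: 0.0941
grip_force: 0.0
```

Call:
apply_moves(plan=[[1,-1,-1,-0.2,0],[1,-1,-1,-0.2,0],[1,-1,-1,-0.2,0],[1,-1,-1,-0.2,0]])

```text
t: 1.25
eef_pos: [0.3674, 0.1757, 0.2663]
ee_rot: [0.001, 0.144, 0.99, -0.001]
force: [0.3, 1.1, 1.3]
grip_width: 0.0937
grip_force: 0.0
```

Call:
apply_moves(plan=[[1,-1,-0.9,0,0.062],[1,-1,-0.9,0,0.062],[1,-1,-0.9,0,0.062],[1,-1,-0.9,0,0.062],[1,-1,-0.9,0,0.062],[1,-1,-0.9,0,0.062]])

```text
t: 1.75
eef_pos: [0.4355, 0.0649, 0.2651]
ee_rot: [-0.001, 0.331, 0.943, 0.0]
force: [-1.0, -0.1, -0.6]
grip_width: 0.0937
grip_force: 0.0
```

```bash
cat >> h.py <<'E'
from scipy.spatial.transform import Rotation as Ro
def R():
    w,x,y,z=ctrl.sense()['ee_rot']; return Ro.from_quat([x,y,z,w]).as_matrix()
def to(x,y,z,yaw=None):
    "shift (x0.1 m) and roll (x360deg) to reach world TCP x,y,z with tool y at yaw deg"
    s=ctrl.sense(); M=R(); d=M.T@(np.array([x,y,z])-s['eef_pos'])/.1
    a=np.degrees(np.arctan2(M[1,1],M[0,1])); r=0 if yaw is None else ((a-yaw+90)%180-90)/360
    print('t',round(s['t'],2),'at',np.round(s['eef_pos'],4),'yaw',round(a,1),'w',round(s['grip_width'],4),'SHIFT',np.round(d,3),'roll',round(r,4))
E
python3 - <<'E'
from h import *
to(.459,.076,.25,51.5)
c=cap('wrist','w1');t=cap('top')
for P in ([.459,.076,.106],[.478,-.045,.082],[.481,.185,.088]): print(proj(c,P),proj(t,P))
E
```

```text
t 1.75 at [0.4355 0.0649 0.2651] yaw 51.3 w 0.0937 SHIFT [-0.115  0.234  0.151] roll -0.0006
[[308.47358742 214.005096  ]] [[224.3348849  237.75229017]]
[[230.95815555 288.45589699]] [[268.87414972 230.9799591 ]]
[[407.66516902 159.77458385]] [[185.44772209 232.38124651]]
```

View pics/w1.png

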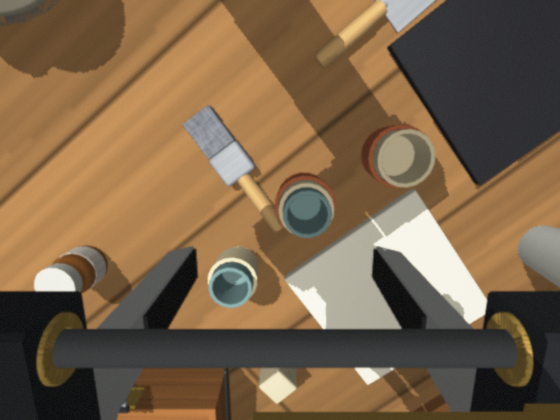

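The wrist view shows the small1 rim near (306,211), the small2 rim near (232,285) and the medium2 rim near (402,158). I'll fit the rims by mask in the wrist and top views and triangulate.

```bash
cat >> h.py <<'E'
def blob(c,u,v,kind,r):
    "circle/ellipse of the coloured rim near u,v"
    im=cv2.cvtColor(c['color'],cv2.COLOR_RGB2HSV).astype(int); h,s,v_=im[...,0],im[...,1],im[...,2]
    yy,xx=np.mgrid[:420,:560]; roi=np.hypot(xx-u,yy-v)<r
    m={'blue':(h>80)&(h<115)&(s>40),'cream':(h>12)&(h<50)&(s<95)&(v_>60),'red':((h<10)|(h>170))&(s>130)}[kind]&roi
    m=cv2.morphologyEx(m.astype(np.uint8),cv2.MORPH_CLOSE,np.ones((3,3)))
    ks=cv2.findContours(m,0,1)[0]; k=cv2.convexHull(max(ks,key=cv2.contourArea))
    return cv2.fitEllipse(k)
E
python3 - <<'E'
from h import *
np.set_printoptions(precision=4,suppress=True)
c=cap('wrist');t=cap('top');s=cap('scene')
for n,k,a,b,rr,z in [('s1','blue',(306,211),(225,238),(34,14),.106),('s2','blue',(232,285),(269,231),(30,14),.082),('m2','cream',(402,158),(186,233),(38,14),.088)]:
    e=[blob(c,*a,k,rr[0]),blob(t,*b,k,rr[1])]
    print(n,e,tri(ray(c,*e[0][0]),ray(t,*e[1][0])),onz(c,*e[0][0],z),onz(t,*e[1][0],z))
E
```

```text
s1 [((305.9456787109375, 213.28163146972656), (46.49936294555664, 48.5838623046875), 165.92234802246094), ((232.43487548828125, 239.94815063476562), (11.84314250946045, 22.13199806213379), 12.76712417602539)] (array([0.4738, 0.0646, 0.0094]), np.float64(0.009880837024593218)) [0.4565 0.0756 0.106 ] [0.4522 0.0541 0.106 ]
s2 [((230.14093017578125, 285.13739013671875), (41.77701950073242, 44.267669677734375), 25.606504440307617), ((268.63543701171875, 231.29261779785156), (16.149656295776367, 17.560928344726562), 169.82327270507812)] (array([ 0.4771, -0.0444,  0.0763]), np.float64(0.002328031222663511)) [ 0.4744 -0.0421  0.082 ] [ 0.4771 -0.0443  0.082 ]
m2 [((403.8801574707031, 161.11361694335938), (60.96082305908203, 65.691162109375), 166.505126953125), ((187.0887908935547, 231.636474609375), (21.443889617919922, 25.28702735900879), 53.14097213745117)] (array([0.49  , 0.1888, 0.0503]), np.float64(0.002782833217850738)) [0.4791 0.1825 0.088 ] [0.4829 0.1805 0.088 ]
```

Call:
apply_moves(plan=[[1,-0.1,0.219,0.3,0],[1,-0.1,0.219,0.9,0],[1,-0.1,0.219,0.9,0],[1,-0.1,0.219,0.9,0],[1,-0.1,0.219,0.9,0]])

```text
t: 2.42
eef_pos: [0.4567, 0.0764, 0.1753]
ee_rot: [-0.001, 0.33, 0.944, -0.0]
force: [0.9, -1.4, 0.2]
grip_width: 0.0939
grip_force: 0.0
```

```bash
python3 - <<'E'
from h import *
to(.457,.0757,.093,51.3)
E
```

```text
t 2.42 at [0.4567 0.0764 0.1753] yaw 51.4 w 0.0939 SHIFT [-0.008 -0.003  0.823] roll 0.0003
```

Call:
apply_moves(plan=[[1,0,0,0.4,0],[1,0,0,0.7,0],[1,0,0,0.82,0],[1,0,0,0.82,0],[-0.1,0,0,0.82,0],[-0.1,0,0,0.82,0],[-0.1,0,0,0.82,0],[-0.1,0,0,0.82,0],[-0.1,0,0,0.82,0],[-0.1,0,0,0.82,0],[-0.1,0,0,0.82,0],[-0.1,0,0,0.82,0]], newtons=25)

```text
t: 3.42
eef_pos: [0.4577, 0.0757, 0.0937]
ee_rot: [0.0, 0.331, 0.944, 0.0]
force: [0.3, 0.6, 1.9]
grip_width: 0.0483
grip_force: 25.0
```

Call:
apply_moves(plan=[[-0.1,0,0,-0.1,0],[-0.1,0,0,-0.2,0],[-0.1,0,0,-0.3,0],[-0.1,0,0,-0.5,0],[-0.1,0,0,-0.7,0],[-0.1,0,0,-1,0]])

```text
t: 3.92
eef_pos: [0.4554, 0.0755, 0.1923]
ee_rot: [-0.003, 0.331, 0.944, -0.001]
force: [0.5, 0.6, -1.6]
grip_width: 0.0483
grip_force: 25.0
```

Call:
apply_moves(plan=[[-0.1,0,0,-0.35,0],[-0.1,-0.3,-0.2,-0.7,0],[-0.1,-0.79,-0.67,-0.7,0],[-0.1,-0.79,-0.67,-0.7,0]])

```text
t: 4.25
eef_pos: [0.4785, -0.0279, 0.2655]
ee_rot: [0.002, 0.33, 0.944, -0.0]
force: [0.8, -0.5, -2.0]
grip_width: 0.0478
grip_force: 25.0
```

Call:
apply_moves(plan=[[-0.1,-0.4,-0.33,0,0],[-0.1,-0.79,-0.67,0,0],[-0.1,-0.79,-0.67,0,0]])

```text
t: 4.5
eef_pos: [0.4974, -0.1323, 0.2629]
ee_rot: [0.0, 0.333, 0.943, -0.001]
force: [0.2, 0.5, -1.9]
grip_width: 0.0478
grip_force: 25.0
```

Call:
apply_moves(plan=[[-0.1,-0.4,-0.33,0,0],[-0.1,-0.79,-0.67,0,0],[-0.1,-0.79,-0.67,0,0]])

```text
t: 4.75
eef_pos: [0.5171, -0.2342, 0.2624]
ee_rot: [-0.0, 0.333, 0.943, -0.001]
force: [0.0, -0.1, -1.0]
grip_width: 0.0483
grip_force: 25.0
```

Call:
apply_moves(plan=[[-0.1,-0.4,-0.33,0,0],[-0.1,-0.79,-0.67,0,0],[-0.1,-0.79,-0.67,0,0],[-0.1,-0.79,-0.67,0,0]])

```text
t: 5.08
eef_pos: [0.5366, -0.3363, 0.2612]
ee_rot: [-0.001, 0.333, 0.943, -0.001]
force: [-0.4, -0.2, -1.4]
grip_width: 0.0479
grip_force: 25.0
```

```bash
python3 - <<'E'
from h import *
to(.5365,-.3316,.057,51.5)
c=cap('scene'); 
im=c['color'][:,:,::-1]
cv2.imwrite('pics/e.png',np.hstack([cv2.resize(im[90:290,110:390],None,fx=2,fy=2)]))
E
```

```text
t 5.08 at [ 0.5366 -0.3363  0.2612] yaw 51.1 w 0.0479 SHIFT [0.029 0.04  2.042] roll -0.0012
```

View pics/e.png

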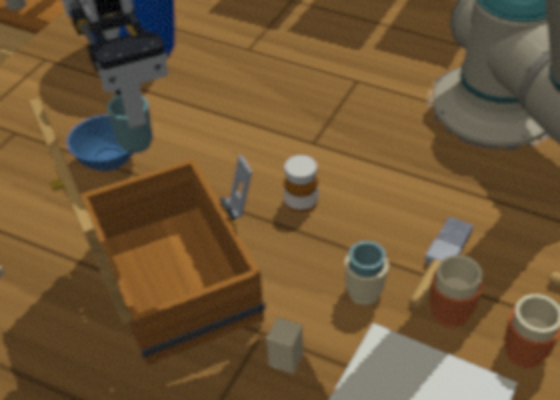

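small1 is held above the case, and medium1 is still seated in large1. Lowering it now.

Call:
apply_moves(plan=[[-0.1,0.03,0.04,0.3,0],[-0.1,0.03,0.04,0.6,0],[-0.1,0.03,0.04,1,0],[-0.1,0.03,0.04,1,0]])

```text
t: 5.47
eef_pos: [0.5315, -0.3207, 0.1555]
ee_rot: [-0.008, 0.331, 0.944, 0.003]
force: [-2.3, 1.1, -3.3]
grip_width: 0.0482
grip_force: 25.0
```

Call:
apply_moves(plan=[[-0.1,0,0,0.3,0],[-0.1,0,0,0.6,0],[-0.1,0,0,0.85,0],[-0.1,0,0,0.95,0],[-0.1,0,0,1,0],[-0.1,0,0,1,0],[-0.1,0,0,1,0]])

```text
t: 6.05
eef_pos: [0.5379, -0.3267, 0.0653]
ee_rot: [0.001, 0.331, 0.944, -0.0]
force: [0.1, -0.7, -1.1]
grip_width: 0.0481
grip_force: 25.0
```

Call:
apply_moves(plan=[[-0.1,0,0,0.06,0],[-0.1,0,0,0.085,0],[-0.1,0,0,0.1,0],[-0.1,0,0,0.1,0],[0.4,0,0,0.1,0],[0.4,0,0,0.1,0],[0.4,0,0,0.1,0],[0.4,0,0,0.1,0],[0.4,0,0,-0.1,0],[0.4,0,0,-0.5,0],[0.4,0,0,-0.9,0],[0.4,0,0,-0.9,0]])

```text
t: 7.05
eef_pos: [0.5408, -0.3292, 0.1616]
ee_rot: [0.007, 0.331, 0.944, -0.002]
force: [1.0, -0.3, 1.1]
grip_width: 0.066
grip_force: 0.0
```

Call:
apply_moves(plan=[[0.4,0,0,-0.5,0],[0.4,0,0,-1,0],[0.4,0,0,-1,0],[1,0,0,-1,0]])

```text
t: 7.38
eef_pos: [0.5389, -0.3278, 0.259]
ee_rot: [0.005, 0.331, 0.944, -0.002]
force: [-0.4, -0.4, 0.3]
grip_width: 0.0698
grip_force: 0.0
```

```bash
python3 - <<'E'
from h import *
to(.4755,-.043,.25,51.5)
c=cap('wrist');t=cap('scene')
im=np.hstack([c['color'],t['color']])[:,:,::-1]
cv2.imwrite('pics/f.png',cv2.resize(im,(800,300),interpolation=cv2.INTER_AREA))
E
```

```text
t 7.38 at [ 0.5389 -0.3278  0.259 ] yaw 51.3 w 0.0698 SHIFT [2.276 1.827 0.066] roll -0.0005
```

View pics/f.png

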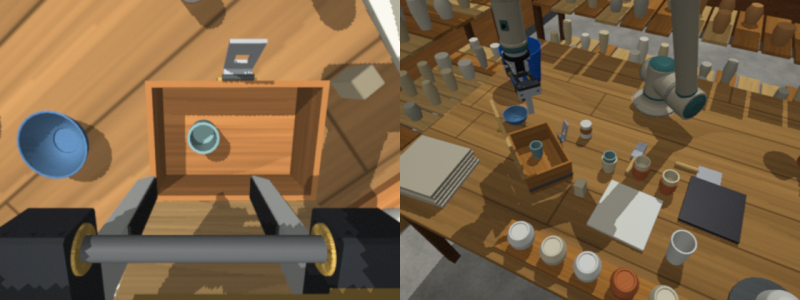

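small1 stands upright in the case at about (204,137) in the wrist half. Next, small2.

Call:
apply_moves(plan=[[1,0.4,0.3,0,0],[1,0.76,0.61,0,0],[1,0.76,0.61,0,0]])

```text
t: 7.73
eef_pos: [0.5127, -0.2258, 0.2509]
ee_rot: [-0.004, 0.331, 0.944, 0.002]
force: [-0.5, -0.0, -0.5]
grip_width: 0.0934
grip_force: 0.0
```

Call:
apply_moves(plan=[[1,0.4,0.3,0,0],[1,0.76,0.61,0,0],[1,0.76,0.61,0,0]])

```text
t: 7.98
eef_pos: [0.4914, -0.1309, 0.2515]
ee_rot: [-0.003, 0.33, 0.944, 0.001]
force: [-1.0, -0.2, -0.5]
grip_width: 0.0937
grip_force: 0.0
```

Call:
apply_moves(plan=[[1,0.4,0.3,0,0],[1,0.76,0.61,0,0],[1,0.76,0.61,0.5,0],[1,0.76,0.61,1,0],[1,0.76,0.61,1,0],[1,0.76,0.61,1,0]])

```text
t: 8.48
eef_pos: [0.4685, -0.0394, 0.1479]
ee_rot: [-0.006, 0.331, 0.944, -0.001]
force: [-0.4, 0.5, 0.5]
grip_width: 0.0942
grip_force: 0.0
```

```bash
python3 - <<'E'
from h import *
c=cap('wrist');P=proj(c,[.4755,-.043,.082])[0];print(P)
e=blob(c,*P,'blue',42);print(e,onz(c,*e[0],.082))
to(.4755,-.043,.069,51.5)
E
```

```text
[287.54178055 240.40742734]
((285.4043273925781, 240.5575408935547), (64.12562561035156, 66.84835052490234), 175.63592529296875) [ 0.47462804 -0.04427712  0.082     ]
t 8.53 at [ 0.4708 -0.0403  0.1506] yaw 51.3 w 0.094 SHIFT [-0.058  0.011  0.815] roll -0.0004
```

Call:
apply_moves(plan=[[1,0,0,0.3,0],[1,0,0,0.5,0],[1,0,0,0.5,0],[1,0,0,0.5,0]])

```text
t: 8.87
eef_pos: [0.4737, -0.0413, 0.1039]
ee_rot: [-0.0, 0.332, 0.943, -0.0]
force: [-0.5, 0.1, 0.2]
grip_width: 0.0944
grip_force: 0.0
```

```bash
python3 - <<'E'
from h import *
to(.475,-.0437,.069,51.5)
E
```

```text
t 8.87 at [ 0.4737 -0.0413  0.1039] yaw 51.3 w 0.0944 SHIFT [-0.025 -0.01   0.349] roll -0.0006
```

Call:
apply_moves(plan=[[1,-0.02,-0.01,0.2,0],[1,-0.02,-0.01,0.34,0],[1,-0.02,-0.01,0.34,0],[-0.1,-0.02,-0.01,0.34,0],[-0.1,-0.02,-0.01,0.34,0],[-0.1,-0.02,-0.01,0.34,0],[-0.1,-0.02,-0.01,0.34,0],[-0.1,-0.02,-0.01,0.34,0],[-0.1,-0.02,-0.01,0.34,0],[-0.1,-0.02,-0.01,0.34,0],[-0.1,-0.02,-0.01,0.34,0]])

```text
t: 9.78
eef_pos: [0.4741, -0.0429, 0.0696]
ee_rot: [0.0, 0.331, 0.944, -0.0]
force: [-0.6, 0.3, 0.8]
grip_width: 0.0479
grip_force: 25.0
```

Call:
apply_moves(plan=[[-0.1,0,0,-0.1,0],[-0.1,0,0,-0.2,0],[-0.1,0,0,-0.3,0],[-0.1,0,0,-0.5,0],[-0.1,0,0,-0.7,0],[-0.1,0,0,-1,0]])

```text
t: 10.28
eef_pos: [0.4721, -0.0423, 0.1683]
ee_rot: [-0.003, 0.331, 0.944, -0.0]
force: [1.2, 0.7, -1.5]
grip_width: 0.0482
grip_force: 25.0
```

Call:
apply_moves(plan=[[-0.1,0,0,-0.5,0],[-0.1,0,0,-0.9,0],[-0.1,0,0,-0.9,0],[-0.1,0,0,-0.9,0]])

```text
t: 10.62
eef_pos: [0.4758, -0.0431, 0.2623]
ee_rot: [0.003, 0.331, 0.944, 0.0]
force: [-0.1, -0.4, -2.3]
grip_width: 0.0481
grip_force: 25.0
```

```bash
python3 - <<'E'
from h import *
to(.5987,-.2534,.25,51.5)
E
```

```text
t 10.62 at [ 0.4758 -0.0431  0.2623] yaw 51.3 w 0.0481 SHIFT [-2.273 -0.874  0.134] roll -0.0005
```

Call:
apply_moves(plan=[[-0.1,-0.38,-0.15,0,0],[-0.1,-0.76,-0.29,0,0],[-0.1,-0.76,-0.29,0,0]])

```text
t: 10.87
eef_pos: [0.5178, -0.1183, 0.2563]
ee_rot: [0.0, 0.333, 0.943, -0.002]
force: [0.6, 0.7, -0.8]
grip_width: 0.0481
grip_force: 25.0
```

Call:
apply_moves(plan=[[-0.1,-0.38,-0.15,0,0],[-0.1,-0.76,-0.29,0,0],[-0.1,-0.76,-0.29,0,0]])

```text
t: 11.12
eef_pos: [0.5588, -0.189, 0.2552]
ee_rot: [-0.001, 0.333, 0.943, -0.002]
force: [0.3, -0.4, -1.9]
grip_width: 0.0484
grip_force: 25.0
```

Call:
apply_moves(plan=[[-0.1,-0.38,-0.15,0,0],[-0.1,-0.75,-0.29,0,0],[-0.1,-0.75,-0.29,0,0],[-0.1,-0.75,-0.29,0,0]])

```text
t: 11.45
eef_pos: [0.5963, -0.2536, 0.2552]
ee_rot: [-0.003, 0.332, 0.943, 0.001]
force: [-0.6, 0.8, -0.5]
grip_width: 0.0483
grip_force: 25.0
```

Call:
apply_moves(plan=[[-0.1,0,0,0.3,0],[-0.1,0,0,0.6,0],[-0.1,0,0,1,0],[-0.1,0,0,1,0],[-0.1,0,0,1,0]])

```text
t: 11.87
eef_pos: [0.5942, -0.2502, 0.1567]
ee_rot: [-0.004, 0.331, 0.944, 0.001]
force: [-0.4, -0.8, -0.7]
grip_width: 0.0477
grip_force: 25.0
```

```bash
python3 - <<'E'
from h import *
to(.5987,-.2534,.056,51.5)
E
```

```text
t 11.87 at [ 0.5942 -0.2502  0.1567] yaw 51.3 w 0.0477 SHIFT [-0.063  0.004  1.007] roll -0.0004
```

Call:
apply_moves(plan=[[-0.1,-0.03,0,0.3,0],[-0.1,-0.03,0,0.6,0],[-0.1,-0.03,0,0.8,0],[-0.1,-0.03,0,0.9,0],[-0.1,-0.03,0,0.9,0],[-0.1,-0.03,0,0.9,0]])

```text
t: 12.37
eef_pos: [0.6005, -0.2549, 0.0714]
ee_rot: [0.001, 0.331, 0.944, -0.0]
force: [-1.1, 0.1, -1.7]
grip_width: 0.048
grip_force: 25.0
```

Call:
apply_moves(plan=[[-0.1,0,0,0.06,0],[-0.1,0,0,0.09,0],[-0.1,0,0,0.1,0],[-0.1,0,0,0.1,0],[0.4,0,0,0.1,0],[0.4,0,0,0.1,0],[0.4,0,0,0.1,0],[0.4,0,0,0.1,0],[0.4,0,0,-0.1,0],[0.4,0,0,-0.5,0],[0.4,0,0,-0.9,0],[0.4,0,0,-0.9,0]])

```text
t: 13.37
eef_pos: [0.6037, -0.2569, 0.1683]
ee_rot: [0.008, 0.331, 0.944, -0.001]
force: [1.4, -0.4, 0.8]
grip_width: 0.0657
grip_force: 0.0
```

Call:
apply_moves(plan=[[0.4,0,0,-0.5,0],[0.4,0,0,-1,0],[0.4,0,0,-1,0],[0.4,0,0,-1,0]])

```text
t: 13.7
eef_pos: [0.6016, -0.2558, 0.2656]
ee_rot: [0.006, 0.331, 0.944, -0.001]
force: [0.8, 0.4, 0.2]
grip_width: 0.0657
grip_force: 0.0
```

```bash
python3 - <<'E'
from h import *
to(.68,-.38,.33,51.5)
c=cap('wrist');t=cap('scene');p=cap('top')
w=c['color'];s=cv2.resize(t['color'][120:270,110:310],(560,420))
cv2.imwrite('pics/g.png',cv2.resize(np.hstack([w,s])[:,:,::-1],(800,300),interpolation=cv2.INTER_AREA))
E
```

```text
t 13.7 at [ 0.6016 -0.2558  0.2656] yaw 51.3 w 0.0657 SHIFT [-1.395 -0.478 -0.629] roll -0.0005
```

View pics/g.png

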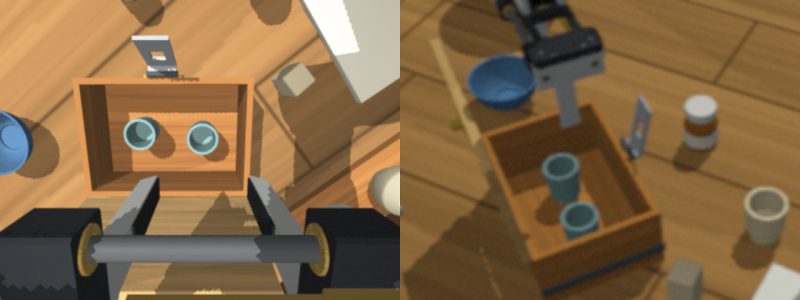

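Both small cups stand upright in the case at (142,132) and (203,138). Next I triangulate the lid's free edge from the opening pictures.

```bash
python3 - <<'E'
from h import *
np.set_printoptions(precision=4,suppress=True)
t=cap('top');s=cap('scene')
ex=np.array([.782,-.623]);ey=np.array([.623,.782]);C=np.array([.5676,-.2925])
for a,b in [((351,121.5),(153.5,205)),((429,174),(127,140.5))]:
    P,e=tri(ray(t,*a),ray(s,*b)); print(P,e,'case',(P[:2]-C)@ex,(P[:2]-C)@ey)
for th in (1.6,1.7,1.8):
    for y in (.118,-.118):
        r=np.array([-np.cos(th)*.17,np.sin(th)*.17]); x=.083+r[0];z=.1+r[1]
        P=[*(C+ex*x+ey*y),z]; print(th,y,proj(t,P),proj(s,P))
E
```

```text
[ 0.7187 -0.2656  0.2653] 0.0013051748084483058 case 0.10140287067764395 0.11513625177957676
[ 0.5726 -0.4486  0.2645] 0.0018647619498239304 case 0.10115851696135397 -0.11898028540114436
1.6 0.118 [[347.4966 124.0116]] [[160.1857 202.2908]]
1.6 -0.118 [[426.0378 177.4768]] [[131.6328 137.309 ]]
1.7 0.118 [[351.253  119.1962]] [[152.1931 205.4624]]
1.7 -0.118 [[429.6066 172.3535]] [[124.6679 139.7318]]
1.8 0.118 [[354.8421 114.7493]] [[144.4213 209.1825]]
1.8 -0.118 [[432.9058 167.5426]] [[117.9394 142.713 ]]
```

Call:
apply_moves(plan=[[-1,0,0,-0.3,0],[-1,0,0,-0.6,0],[-1,0,0,-0.6,0],[-1,0,0,-0.6,0]])

```text
t: 14.28
eef_pos: [0.5996, -0.2547, 0.3196]
ee_rot: [0.001, 0.331, 0.944, -0.0]
force: [-0.7, 0.6, -0.7]
grip_width: 0.0426
grip_force: 0.0
```

Call:
apply_moves(plan=[[-1,-0.38,-0.02,0,0],[-1,-0.76,-0.05,0,0],[-1,-0.76,-0.05,0,0]])

```text
t: 14.53
eef_pos: [0.6584, -0.3101, 0.3119]
ee_rot: [-0.003, 0.332, 0.943, -0.0]
force: [-1.0, 0.9, -2.5]
grip_width: 0.0225
grip_force: 0.0
```

Call:
apply_moves(plan=[[-1,-0.38,-0.02,0,0],[-1,-0.78,-0.05,0,0],[-1,-0.78,-0.05,0,0],[-1,-0.78,-0.05,0,0],[-1,-0.78,-0.05,0,0]])

```text
t: 14.95
eef_pos: [0.7126, -0.3582, 0.3162]
ee_rot: [-0.003, 0.331, 0.943, 0.001]
force: [-1.1, -0.2, 0.8]
grip_width: 0.0006
grip_force: 0.0
```

```bash
cat >> h.py <<'E'
ex=np.array([.782,-.623]);ey=np.array([.623,.782]);C=np.array([.5676,-.2925])
def case():
    p=ctrl.sense()['eef_pos']; print('case',np.round([(p[:2]-C)@ex,(p[:2]-C)@ey,p[2]],4))
E
python3 - <<'E'
from h import *
case(); to(.7137,-.3578,.23,51.5)
E
```

```text
case [0.1543 0.0389 0.3162]
t 14.95 at [ 0.7126 -0.3582  0.3162] yaw 51.3 w 0.0006 SHIFT [-0.011  0.01   0.862] roll -0.0006
```

Call:
apply_moves(plan=[[-1,0,0,0.3,0],[-1,0,0,0.6,0],[-1,0,0,0.86,0],[-1,0,0,0.86,0],[-1,0,0,0.86,0]])

```text
t: 15.37
eef_pos: [0.7115, -0.357, 0.2337]
ee_rot: [-0.001, 0.331, 0.944, 0.0]
force: [-0.8, 0.4, 0.4]
grip_width: 0.0005
grip_force: 0.0
```

Call:
apply_moves(plan=[[-1,0.2,0,0,0],[-1,0.35,0,0,0],[-1,0.5,0,0,0],[-1,0.6,0,0,0],[-1,0.7,0,0,0],[-1,0.8,0,0,0],[-1,0.85,0,0.01,0],[-1,0.85,0,0.01,0]])

```text
t: 16.03
eef_pos: [0.6472, -0.3053, 0.2366]
ee_rot: [0.003, 0.331, 0.944, -0.001]
force: [0.2, -0.1, 0.5]
grip_width: 0.0002
grip_force: 0.4
```

```bash
python3 - <<'E'
from h import *
case()
E
```

```text
case [0.0703 0.0396 0.2366]
```

Call:
apply_moves(plan=[[-1,0.18,0,0.1,0],[-1,0.35,0,0.18,0],[-1,0.5,0,0.26,0],[-1,0.65,0,0.36,0],[-1,0.78,0,0.48,0],[-1,0.9,0,0.61,0],[-1,0.9,0,0.61,0]])

```text
t: 16.62
eef_pos: [0.5742, -0.2472, 0.1706]
ee_rot: [-0.002, 0.331, 0.944, 0.001]
force: [0.6, 0.5, -0.4]
grip_width: 0.0001
grip_force: 0.0
```

```bash
python3 - <<'E'
from h import *
case()
t=cap('scene')
cv2.imwrite('pics/i.png',cv2.resize(t['color'][80:260,100:340,::-1],None,fx=2,fy=2))
E
```

```text
case [-0.0231  0.0395  0.1706]
```

View pics/i.png

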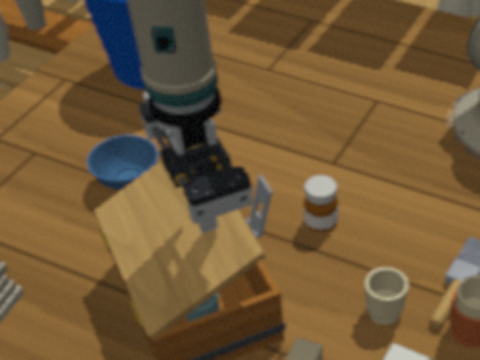

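The lid is following, about 30° from shut.

Call:
apply_moves(plan=[[-1,0.08,0,0.13,0],[-1,0.14,0,0.25,0],[-1,0.19,0,0.37,0],[-1,0.22,0,0.48,0],[-1,0.24,0,0.58,0],[-1,0.24,0,0.62,0],[-1,0.24,0,0.63,0],[-1,0.24,0,0.63,0]])

```text
t: 17.33
eef_pos: [0.5589, -0.2348, 0.1121]
ee_rot: [0.001, 0.331, 0.944, -0.0]
force: [-3.1, 2.5, 14.8]
grip_width: 0.0003
grip_force: 7.2
```

```bash
python3 - <<'E'
from h import *
case();print(ctrl.sense()['force'])
E
```

```text
case [-0.0427  0.0397  0.1121]
[-3.07265027  2.49772036 14.77515621]
```

The lid is shut: the tip rests at z = 0.112 with 15 N. Next, the hasp angle.

Call:
apply_moves(plan=[[-1,0,0,-0.4,0],[-1,0,0,-0.8,0],[-1,0,0,-1,0],[-1,0,0,-1,0]])

```text
t: 17.67
eef_pos: [0.5614, -0.2362, 0.2151]
ee_rot: [0.006, 0.331, 0.944, -0.001]
force: [0.3, -0.3, 1.2]
grip_width: 0.0002
grip_force: 0.0
```

```bash
python3 - <<'E'
from h import *
np.set_printoptions(precision=4,suppress=True)
s=cap('scene')
for th in (1.6,1.7,1.8,1.9,2.0,2.1,2.2):
    x=-.087+.075*np.cos(th)-.012*np.sin(th);z=.104+.075*np.sin(th)+.012*np.cos(th)
    print(th,round(x,4),round(z,4),proj(s,[[*(C+ex*x+ey*y),z] for y in(-.018,.018)]).ravel())
cv2.imwrite('pics/j.png',cv2.resize(s['color'][150:240,180:280,::-1],None,fx=5,fy=5,interpolation=cv2.INTER_CUBIC))
case(); to(*(C+ex*-.16),.22,51.5)
E
```

```text
1.6 -0.1012 0.1786 [224.1816 167.3614 229.6531 176.0485]
1.7 -0.1086 0.1768 [226.8926 167.0181 232.4004 175.6664]
1.8 -0.1157 0.1743 [229.5279 166.9117 235.0675 175.5221]
1.9 -0.1226 0.1711 [232.0589 167.0403 237.6254 175.6142]
2.0 -0.1291 0.1672 [234.4586 167.3995 240.0468 175.9385]
2.1 -0.1352 0.1627 [236.7024 167.9821 242.3071 176.4881]
2.2 -0.1408 0.1576 [238.7686 168.7782 244.3842 177.2535]
case [-0.0415  0.0399  0.212 ]
t 17.72 at [ 0.56   -0.2354  0.212 ] yaw 51.3 w 0.0004 SHIFT [ 1.183 -0.402 -0.089] roll -0.0006
```

View pics/j.png

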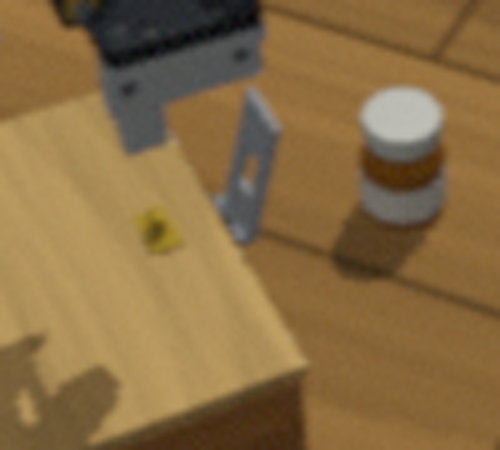

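The hasp tip corners fall at (230,168) and (235.4,175.6), which puts the angle near 1.8. I go in front of it.

Call:
apply_moves(plan=[[-1,0.3,-0.1,-0.1,0],[-1,0.6,-0.2,-0.1,0],[-1,0.6,-0.2,-0.1,0]])

```text
t: 17.97
eef_pos: [0.4927, -0.2094, 0.2171]
ee_rot: [-0.004, 0.331, 0.943, 0.001]
force: [-0.9, -0.7, -0.7]
grip_width: 0.0007
grip_force: 0.0
```

Call:
apply_moves(plan=[[-1,0.3,-0.1,0,0],[-1,0.6,-0.2,0,0],[-1,0.6,-0.2,0,0],[-1,0.6,-0.2,0.3,0],[-1,0.6,-0.2,0.62,0],[-1,0.6,-0.2,0.62,0],[-1,0.6,-0.2,0.62,0]])

```text
t: 18.55
eef_pos: [0.4384, -0.1898, 0.1548]
ee_rot: [-0.002, 0.331, 0.944, 0.001]
force: [0.1, -0.6, -0.2]
grip_width: 0.0007
grip_force: 0.0
```

```bash
python3 - <<'E'
from h import *
case()
E
```

```text
case [-0.165  -0.0002  0.1548]
```

Call:
apply_moves(plan=[[-1,-0.2,0,0,0],[-1,-0.4,0,-0.05,0],[-1,-0.56,0,-0.08,0],[-1,-0.65,0,-0.09,0],[-1,-0.73,0,-0.1,0],[-1,-0.82,0,-0.09,0],[-1,-0.9,0,-0.08,0],[-1,-0.9,0,-0.08,0]])

```text
t: 19.22
eef_pos: [0.5106, -0.2476, 0.1642]
ee_rot: [0.001, 0.331, 0.943, -0.0]
force: [1.3, 1.0, -0.0]
grip_width: 0.0004
grip_force: 0.0
```

```bash
python3 - <<'E'
from h import *
case()
E
```

```text
case [-0.0725 -0.0004  0.1642]
```

Call:
apply_moves(plan=[[-1,-0.13,0,0.08,0],[-1,-0.2,0,0.13,0],[-1,-0.27,0,0.18,0],[-1,-0.33,0,0.25,0],[-1,-0.39,0,0.32,0],[-1,-0.43,0,0.4,0],[-1,-0.46,0,0.47,0],[-1,-0.46,0,0.49,0],[-1,-0.46,0,0.49,0]])

```text
t: 19.97
eef_pos: [0.545, -0.2753, 0.1179]
ee_rot: [0.0, 0.331, 0.944, -0.0]
force: [-5.0, 3.5, 15.3]
grip_width: 0.0004
grip_force: 7.7
```

```bash
python3 - <<'E'
from h import *
case();print(ctrl.sense()['force'])
E
```

```text
case [-0.0284 -0.0006  0.1179]
[-5.04400141  3.5278454  15.34657734]
```

Call:
apply_moves(plan=[[-1,0,0,-0.3,0],[-1,0,0,-0.7,0],[-1,0,0,-1,0],[1,0,0,-1,0],[1,0,0,-1,0]])

```text
t: 20.38
eef_pos: [0.5465, -0.2762, 0.217]
ee_rot: [0.002, 0.331, 0.944, -0.001]
force: [0.7, -0.1, -0.9]
grip_width: 0.0101
grip_force: 0.0
```

```bash
python3 - <<'E'
from h import *
case()
s=cap('scene')
cv2.imwrite('pics/k.png',cv2.resize(s['color'][130:290,140:420,::-1],None,fx=2.5,fy=2.5,interpolation=cv2.INTER_CUBIC))
to(.476,-.044,.15,51.5)
E
```

```text
case [-0.0267 -0.0004  0.217 ]
t 20.43 at [ 0.5453 -0.2755  0.2151] yaw 51.3 w 0.0142 SHIFT [1.988 1.373 0.65 ] roll -0.0005
```

View pics/k.png

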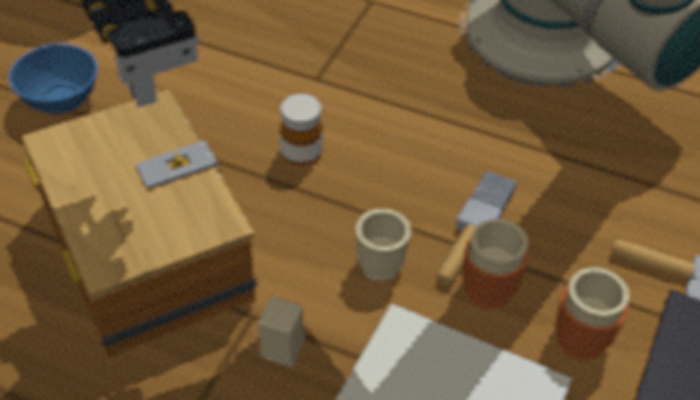

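The hasp lies flat with the catch showing through its slot, and all bystanders look unmoved. Next, medium3.

Call:
apply_moves(plan=[[1,0.3,0.2,0,0],[1,0.6,0.4,0,0],[1,0.99,0.69,0,0],[1,0.99,0.69,0,0]])

```text
t: 20.77
eef_pos: [0.5073, -0.1536, 0.213]
ee_rot: [-0.004, 0.33, 0.944, 0.002]
force: [-0.0, 0.3, 0.2]
grip_width: 0.0411
grip_force: 0.0
```

Call:
apply_moves(plan=[[1,0.3,0.2,0,0],[1,0.6,0.4,0,0],[1,0.99,0.69,0,0],[1,0.99,0.69,0,0],[1,0.99,0.69,0,0],[1,0.99,0.69,0,0]])

```text
t: 21.27
eef_pos: [0.477, -0.0442, 0.2144]
ee_rot: [-0.0, 0.331, 0.944, -0.001]
force: [-0.2, 0.2, 0.0]
grip_width: 0.081
grip_force: 0.0
```

```bash
cat >> h.py <<'E'
def look(x,y,z,kind,r):
    c=cap('wrist');P=proj(c,[x,y,z])[0];e=blob(c,*P,kind,r)
    print('pred',P.round(1),'ell',np.round(e[0],1),np.round(e[1],1),'->',onz(c,*e[0],z).round(4)); return c,e
E
python3 - <<'E'
from h import *
look(.475,-.0437,.064,'cream',45); to(.475,-.0437,.036,51.5)
t=cap('top')
for k,u,v in (('red',226,240),('red',187,236)):
    e=blob(t,u,v,k,25);print(k,e)
E
```

```text
pred [284.  202.3] ell [283.3 203.2] [60.5 62.6] -> [ 0.4752 -0.0448  0.064 ]
t 21.32 at [ 0.4774 -0.0449  0.2146] yaw 51.3 w 0.0849 SHIFT [ 0.026 -0.003  1.786] roll -0.0005
red ((227.44692993164062, 240.76174926757812), (21.449859619140625, 23.530200958251953), 14.727885246276855)
red ((186.5616912841797, 233.89190673828125), (22.940580368041992, 27.934476852416992), 133.323974609375)
```

Call:
apply_moves(plan=[[1,0.02,0,0.3,0],[1,0.02,0,0.6,0],[1,0.02,0,0.9,0],[1,0.02,0,0.9,0]])

```text
t: 21.7
eef_pos: [0.4716, -0.0432, 0.1203]
ee_rot: [-0.006, 0.332, 0.943, -0.001]
force: [-1.2, 0.3, -0.8]
grip_width: 0.094
grip_force: 0.0
```

Call:
apply_moves(plan=[[1,0,0,0.3,0],[1,0,0,0.6,0],[1,0,0,0.88,0],[1,0,0,0.88,0],[1,0,0,0.88,0],[0,0,0,0.88,0],[0,0,0,0.88,0],[0,0,0,0.88,0],[0,0,0,0.88,0],[0,0,0,0.88,0],[0,0,0,0.88,0],[0,0,0,0.88,0]])

```text
t: 22.7
eef_pos: [0.4756, -0.043, 0.038]
ee_rot: [0.0, 0.331, 0.944, -0.0]
force: [-1.3, -0.9, 4.5]
grip_width: 0.0576
grip_force: 25.0
```

Call:
apply_moves(plan=[[0,0,0,-0.1,0],[0,0,0,-0.3,0],[0,0,0,-0.6,0],[0,0,0,-1,0],[0,0,0,-1,0]])

```text
t: 23.12
eef_pos: [0.48, -0.0434, 0.1434]
ee_rot: [0.006, 0.331, 0.944, 0.001]
force: [1.8, -1.1, -2.4]
grip_width: 0.0577
grip_force: 25.0
```

Call:
apply_moves(plan=[[0,0,0,-0.3,0],[0,0,0,-0.7,0],[0,0,0,-0.7,0],[0,0,0,-0.7,0]])

```text
t: 23.45
eef_pos: [0.4766, -0.0428, 0.2086]
ee_rot: [0.002, 0.331, 0.944, 0.0]
force: [0.1, 0.7, -2.7]
grip_width: 0.0572
grip_force: 25.0
```

```bash
python3 - <<'E'
from h import *
to(.54,.40,.2,51.5)
E
```

```text
t 23.45 at [ 0.4766 -0.0428  0.2086] yaw 51.3 w 0.0572 SHIFT [2.273 3.852 0.086] roll -0.0005
```

Call:
apply_moves(plan=[[0,0.15,0.25,0,0],[0,0.35,0.6,0,0],[0,0.57,0.96,0,0],[0,0.57,0.96,0,0]])

```text
t: 23.78
eef_pos: [0.4899, 0.0748, 0.2049]
ee_rot: [-0.003, 0.329, 0.944, 0.002]
force: [0.1, -0.5, -1.6]
grip_width: 0.0576
grip_force: 25.0
```

Call:
apply_moves(plan=[[0,0.2,0.33,0,0],[0,0.4,0.66,0,0],[0,0.57,0.96,0,0],[0,0.57,0.96,0,0]])

```text
t: 24.12
eef_pos: [0.506, 0.1842, 0.2047]
ee_rot: [-0.002, 0.329, 0.944, 0.001]
force: [-0.4, 0.4, -1.5]
grip_width: 0.0574
grip_force: 25.0
```

Call:
apply_moves(plan=[[0,0.2,0.33,0,0],[0,0.4,0.66,0,0],[0,0.57,0.96,0,0],[0,0.57,0.96,0,0]])

```text
t: 24.45
eef_pos: [0.5218, 0.2944, 0.2045]
ee_rot: [-0.002, 0.329, 0.944, 0.001]
force: [0.5, -0.1, -2.3]
grip_width: 0.0574
grip_force: 25.0
```

Call:
apply_moves(plan=[[0,0.2,0.33,0,0],[0,0.4,0.66,0,0],[0,0.57,0.96,0,0],[0,0.57,0.96,0,0],[0,0.57,0.96,0.4,0],[0,0.57,0.96,0.8,0],[0,0.57,0.96,0.8,0],[0,0.57,0.96,0.8,0]])

```text
t: 25.12
eef_pos: [0.5352, 0.3971, 0.1237]
ee_rot: [-0.003, 0.331, 0.943, -0.004]
force: [0.1, 1.4, -1.0]
grip_width: 0.0573
grip_force: 25.0
```

```bash
python3 - <<'E'
from h import *
to(.54,.40,.0535,51.5)
E
```

```text
t 25.12 at [0.5352 0.3971 0.1237] yaw 51.3 w 0.0573 SHIFT [-0.022  0.059  0.701] roll -0.0006
```

Call:
apply_moves(plan=[[0,0,0.03,0.3,0],[0,0,0.03,0.55,0],[0,0,0.03,0.66,0],[0,0,0.03,0.69,0],[0,0,0.03,0.69,0],[0,0,0.03,0.69,0],[0,0,0.03,0.69,0]])

```text
t: 25.7
eef_pos: [0.5409, 0.4027, 0.0608]
ee_rot: [0.001, 0.331, 0.944, 0.002]
force: [0.1, -0.4, -2.3]
grip_width: 0.0577
grip_force: 25.0
```

```bash
python3 - <<'E'
from h import *
to(.54,.40,.0535,51.5);print(ctrl.sense()['force'])
E
```

```text
t 25.7 at [0.5409 0.4027 0.0608] yaw 51.3 w 0.0577 SHIFT [-0.01  -0.027  0.073] roll -0.0005
[ 0.13667815 -0.44141063 -2.32490174]
```

Call:
apply_moves(plan=[[0,0,0,0.05,0],[0,0,0,0.08,0],[0,0,0,0.08,0],[0,0,0,0.08,0],[0.7,0,0,0.08,0],[0.7,0,0,0.08,0],[0.7,0,0,0.08,0],[0.7,0,0,0.08,0],[0.7,0,0,-0.1,0],[0.7,0,0,-0.4,0],[1,0,0,-0.8,0],[1,0,0,-1,0]])

```text
t: 26.7
eef_pos: [0.541, 0.4029, 0.1625]
ee_rot: [0.002, 0.331, 0.944, 0.002]
force: [0.5, 0.2, 0.7]
grip_width: 0.0898
grip_force: 0.0
```

Call:
apply_moves(plan=[[1,0,0,-0.3,0],[1,0,0,-0.6,0],[1,0,0,-0.6,0],[1,0,0,-0.6,0]])

```text
t: 27.03
eef_pos: [0.5405, 0.4026, 0.2206]
ee_rot: [0.001, 0.331, 0.944, 0.002]
force: [0.1, -1.0, -0.8]
grip_width: 0.0937
grip_force: 0.0
```

```bash
python3 - <<'E'
from h import *
look(.54,.40,.079,'cream',45)
s=cap('scene')
for P in ([.54,.40,.079],): 
    q=proj(s,P)[0]; print(q,blob(s,*q,'cream',30))
to(.481,.183,.2,51.5)
E
```

```text
pred [281.5 207.3] ell [282.7 206.3] [64.6 67.9] -> [0.54   0.4014 0.079 ]
[465.55741935 299.9804269 ] ((461.6138000488281, 305.6912841796875), (31.90163230895996, 36.05338668823242), 60.27490234375)
t 27.13 at [0.5389 0.4016 0.2172] yaw 51.3 w 0.0939 SHIFT [-0.915 -2.067  0.175] roll -0.0005
```

Call:
apply_moves(plan=[[1,-0.15,-0.35,0,0],[1,-0.3,-0.69,0,0],[1,-0.3,-0.69,0,0]])

```text
t: 27.38
eef_pos: [0.5161, 0.3233, 0.216]
ee_rot: [-0.002, 0.332, 0.943, -0.005]
force: [-0.3, 0.3, -0.2]
grip_width: 0.094
grip_force: 0.0
```

Call:
apply_moves(plan=[[1,-0.15,-0.35,0,0],[1,-0.3,-0.69,0,0],[1,-0.3,-0.69,0,0]])

```text
t: 27.63
eef_pos: [0.4967, 0.2513, 0.2166]
ee_rot: [-0.002, 0.333, 0.943, -0.004]
force: [-0.4, 0.0, -0.3]
grip_width: 0.0937
grip_force: 0.0
```

Call:
apply_moves(plan=[[1,-0.15,-0.35,0,0],[1,-0.31,-0.69,0,0],[1,-0.31,-0.69,0,0],[1,-0.31,-0.69,0,0],[1,-0.31,-0.69,0,0]])

```text
t: 28.05
eef_pos: [0.4813, 0.1842, 0.2178]
ee_rot: [-0.001, 0.332, 0.943, 0.0]
force: [0.2, 0.7, -0.6]
grip_width: 0.0945
grip_force: 0.0
```

```bash
python3 - <<'E'
from h import *
c,e=look(.481,.183,.088,'cream',48)
t=cap('scene'); q=proj(t,[.481,.183,.088])[0]; print(q,blob(t,*q,'red',40),proj(t,[.481,.183,.05]))
print(blob(c,*proj(c,[.481,.183,.05])[0],'red',60))
to(.481,.183,.075,51.5)
E
```

```text
pred [283.4 209.8] ell [283.4 205.4] [63.7 65.5] -> [0.4778 0.1855 0.088 ]
[378.57280076 245.61237118] ((375.50244140625, 266.3135986328125), (10.838500022888184, 18.057205200195312), 68.72413635253906) [[375.34754326 254.49449481]]
((283.45465087890625, 202.78253173828125), (67.64750671386719, 73.4945297241211), 178.41830444335938)
t 28.15 at [0.4815 0.1847 0.2179] yaw 51.4 w 0.0943 SHIFT [-0.008 -0.017  1.429] roll -0.0004
```

Call:
apply_moves(plan=[[1,0.025,-0.015,0.3,0],[1,0.025,-0.015,0.6,0],[1,0.025,-0.015,0.9,0],[1,0.025,-0.015,0.9,0],[1,0.025,-0.015,0.9,0],[1,0.025,-0.015,0.9,0]])

```text
t: 28.65
eef_pos: [0.4794, 0.1849, 0.1296]
ee_rot: [0.001, 0.331, 0.944, 0.001]
force: [-0.3, -0.9, 0.6]
grip_width: 0.0942
grip_force: 0.0
```

```bash
python3 - <<'E'
from h import *
to(.4785,.185,.073,51.4)
E
```

```text
t 28.65 at [0.4794 0.1849 0.1296] yaw 51.4 w 0.0942 SHIFT [ 0.009 -0.006  0.566] roll -0.0001
```

Call:
apply_moves(plan=[[1,0,0,0.3,0],[1,0,0,0.5,0],[1,0,0,0.56,0],[1,0,0,0.56,0],[0,0,0,0.56,0],[0,0,0,0.56,0],[0,0,0,0.56,0],[0,0,0,0.56,0],[0,0,0,0.56,0],[0,0,0,0.56,0],[0,0,0,0.56,0]], newtons=30)

```text
t: 29.57
eef_pos: [0.4788, 0.1842, 0.073]
ee_rot: [0.001, 0.331, 0.944, 0.001]
force: [0.7, 1.0, 1.5]
grip_width: 0.057
grip_force: 30.0
```

Call:
apply_moves(plan=[[0,0,0,-0.1,0],[0,0,0,-0.2,0],[0,0,0,-0.3,0],[0,0,0,-0.5,0],[0,0,0,-0.7,0],[0,0,0,-1,0],[0,0,0,-1,0]])

```text
t: 30.15
eef_pos: [0.4817, 0.1847, 0.1784]
ee_rot: [0.005, 0.331, 0.944, 0.003]
force: [1.6, 1.3, -0.7]
grip_width: 0.0574
grip_force: 30.0
```

Call:
apply_moves(plan=[[0,0,0,-0.2,0],[0,0,0,-0.4,0],[0,0,0,-0.4,0],[0,0,0,-0.4,0]])

```text
t: 30.48
eef_pos: [0.4785, 0.1839, 0.2127]
ee_rot: [0.001, 0.331, 0.944, 0.0]
force: [0.6, -0.8, -4.1]
grip_width: 0.0571
grip_force: 30.0
```

```bash
python3 - <<'E'
from h import *
t=cap('scene')
print(blob(t,378,250,'red',40))
to(.43,.40,.2,51.5)
E
```

```text
((376.615234375, 254.75479125976562), (23.3653507232666, 26.506874084472656), 3.9680373668670654)
t 30.53 at [0.4776 0.1837 0.2116] yaw 51.3 w 0.057 SHIFT [1.723 1.391 0.116] roll -0.0005
```

Call:
apply_moves(plan=[[0,0.25,0.2,0,0],[0,0.5,0.4,0,0],[0,0.86,0.7,0,0],[0,0.86,0.7,0,0]])

```text
t: 30.87
eef_pos: [0.4523, 0.2976, 0.2104]
ee_rot: [-0.003, 0.33, 0.944, 0.001]
force: [0.2, -0.5, -1.9]
grip_width: 0.0574
grip_force: 30.0
```

Call:
apply_moves(plan=[[0,0.25,0.2,0,0],[0,0.5,0.4,0,0],[0,0.86,0.7,0,0],[0,0.86,0.7,0,0],[0,0.86,0.7,0.3,0],[0,0.86,0.7,0.6,0],[0,0.86,0.7,0.9,0],[0,0.86,0.7,1,0],[0,0.86,0.7,1,0],[0,0.86,0.7,1,0],[0,0.86,0.7,1,0]])

```text
t: 31.78
eef_pos: [0.4327, 0.4013, 0.1139]
ee_rot: [0.001, 0.331, 0.943, 0.001]
force: [-0.0, -0.6, -2.3]
grip_width: 0.057
grip_force: 30.0
```

```bash
python3 - <<'E'
from h import *
to(.43,.40,.064,51.5)
E
```

```text
t 31.78 at [0.4327 0.4013 0.1139] yaw 51.3 w 0.057 SHIFT [ 0.013 -0.028  0.499] roll -0.0006
```

Call:
apply_moves(plan=[[0,0,0,0.25,0],[0,0,0,0.4,0],[0,0,0,0.47,0],[0,0,0,0.5,0],[0,0,0,0.5,0],[0,0,0,0.5,0],[0,0,0,0.5,0]])

```text
t: 32.37
eef_pos: [0.4321, 0.4014, 0.0644]
ee_rot: [0.001, 0.331, 0.943, 0.001]
force: [-2.0, -0.7, 4.8]
grip_width: 0.0572
grip_force: 30.0
```

Call:
apply_moves(plan=[[0,0,0,0.02,0],[0.7,0,0,0.02,0],[0.7,0,0,0.02,0],[0.7,0,0,0.02,0],[0.7,0,0,0.02,0],[0.7,0,0,-0.1,0],[0.7,0,0,-0.4,0],[1,0,0,-0.8,0],[1,0,0,-1,0],[1,0,0,-1,0]])

```text
t: 33.2
eef_pos: [0.4345, 0.4028, 0.1677]
ee_rot: [0.003, 0.331, 0.944, 0.004]
force: [0.5, -0.2, 0.5]
grip_width: 0.0928
grip_force: 0.0
```

Call:
apply_moves(plan=[[1,0,0,-0.2,0],[1,0,0,-0.5,0],[1,0,0,-0.5,0],[1,0,0,-0.5,0]])

```text
t: 33.53
eef_pos: [0.4322, 0.4011, 0.213]
ee_rot: [0.001, 0.331, 0.944, 0.001]
force: [-0.7, 0.4, -0.6]
grip_width: 0.0938
grip_force: 0.0
```

```bash
python3 - <<'E'
from h import *
look(.43,.40,.079,'cream',45);look(.54,.40,.079,'cream',45)
to(.457,.0757,.2,51.5)
E
```

```text
pred [281.8 206.8] ell [285.1 203.7] [65.8 68.2] -> [0.4296 0.4041 0.079 ]
pred [355.4 295.2] ell [352.9 287.8] [62.2 74. ] -> [0.5323 0.4027 0.079 ]
t 33.63 at [0.4309 0.4001 0.2109] yaw 51.3 w 0.0941 SHIFT [-2.232 -2.369  0.113] roll -0.0006
```

Call:
apply_moves(plan=[[1,-0.25,-0.26,0,0],[1,-0.5,-0.53,0,0],[1,-0.74,-0.79,0,0],[1,-0.74,-0.79,0,0]])

```text
t: 33.97
eef_pos: [0.4386, 0.2869, 0.2105]
ee_rot: [-0.001, 0.333, 0.943, -0.003]
force: [-0.3, -0.4, -0.3]
grip_width: 0.0941
grip_force: 0.0
```

Call:
apply_moves(plan=[[1,-0.25,-0.26,0,0],[1,-0.5,-0.53,0,0],[1,-0.74,-0.79,0,0],[1,-0.74,-0.79,0,0]])

```text
t: 34.3
eef_pos: [0.4475, 0.1798, 0.2109]
ee_rot: [-0.001, 0.333, 0.943, -0.003]
force: [0.4, 0.3, 0.6]
grip_width: 0.0939
grip_force: 0.0
```

Call:
apply_moves(plan=[[1,-0.25,-0.26,0,0],[1,-0.5,-0.53,0,0],[1,-0.74,-0.79,0,0],[1,-0.74,-0.79,0,0],[1,-0.74,-0.79,0,0],[1,-0.74,-0.79,0,0]])

```text
t: 34.8
eef_pos: [0.4563, 0.0778, 0.2116]
ee_rot: [-0.001, 0.332, 0.943, 0.0]
force: [-0.6, 0.6, -0.6]
grip_width: 0.094
grip_force: 0.0
```

```bash
python3 - <<'E'
from h import *
c,e=look(.457,.0757,.088,'cream',48)
print(blob(c,*e[0],'red',60)); to(*onz(c,*e[0],.088)[:2],.073,51.5)
E
```

```text
pred [283.3 213.1] ell [283.2 212.9] [64.3 66.3] -> [0.4568 0.0757 0.088 ]
((282.9081115722656, 213.1163787841797), (69.0406494140625, 82.0676040649414), 3.8721697330474854)
t 34.85 at [0.4563 0.0782 0.2117] yaw 51.3 w 0.0945 SHIFT [-0.023 -0.016  1.387] roll -0.0004
```

Call:
apply_moves(plan=[[1,-0.02,-0.015,0.3,0],[1,-0.02,-0.015,0.6,0],[1,-0.02,-0.015,0.9,0],[1,-0.02,-0.015,0.9,0],[1,-0.02,-0.015,0.9,0],[1,-0.02,-0.015,0.9,0]])

```text
t: 35.35
eef_pos: [0.4582, 0.0755, 0.1236]
ee_rot: [0.001, 0.331, 0.944, 0.0]
force: [0.2, 1.0, 0.1]
grip_width: 0.0939
grip_force: 0.0
```

```bash
python3 - <<'E'
from h import *
to(.4568,.0757,.073,51.4)
E
```

```text
t 35.35 at [0.4582 0.0755 0.1236] yaw 51.4 w 0.0939 SHIFT [ 0.013 -0.008  0.506] roll -0.0
```

Call:
apply_moves(plan=[[1,0.01,-0.01,0.3,0],[1,0.01,-0.01,0.45,0],[1,0.01,-0.01,0.5,0],[1,0.01,-0.01,0.5,0],[0,0.01,-0.01,0.5,0],[0,0.01,-0.01,0.5,0],[0,0.01,-0.01,0.5,0],[0,0.01,-0.01,0.5,0],[0,0.01,-0.01,0.5,0],[0,0.01,-0.01,0.5,0],[0,0.01,-0.01,0.5,0]])

```text
t: 36.27
eef_pos: [0.4566, 0.0747, 0.0729]
ee_rot: [0.001, 0.331, 0.943, 0.001]
force: [1.6, 1.3, 2.0]
grip_width: 0.0573
grip_force: 30.0
```

Call:
apply_moves(plan=[[0,0,0,-0.1,0],[0,0,0,-0.2,0],[0,0,0,-0.3,0],[0,0,0,-0.5,0],[0,0,0,-0.7,0],[0,0,0,-1,0],[0,0,0,-1,0]])

```text
t: 36.85
eef_pos: [0.4588, 0.0743, 0.1768]
ee_rot: [0.004, 0.331, 0.944, 0.001]
force: [1.0, 0.4, -1.5]
grip_width: 0.0572
grip_force: 30.0
```

Call:
apply_moves(plan=[[0,0,0,-0.2,0],[0,0,0,-0.4,0],[0,0,0,-0.4,0],[0,0,0,-0.4,0]])

```text
t: 37.18
eef_pos: [0.4558, 0.0743, 0.212]
ee_rot: [0.0, 0.331, 0.944, 0.0]
force: [-0.1, -0.9, -2.3]
grip_width: 0.0577
grip_force: 30.0
```

```bash
python3 - <<'E'
from h import *
t=cap('scene')
q=proj(t,[.457,.0757,.04])[0];print(q,blob(t,*q,'red',35))
q=proj(t,[.4785,.185,.04])[0];print(q,blob(t,*q,'red',35))
to(.54,.30,.2,51.5)
E
```

```text
[337.51651181 236.01205996] ((337.4374084472656, 239.640869140625), (18.81229591369629, 25.912723541259766), 33.2795295715332)
[375.5456386 256.2850463] ((376.04949951171875, 256.0726623535156), (23.97565460205078, 30.402414321899414), 16.845449447631836)
t 37.23 at [0.455  0.0742 0.2111] yaw 51.3 w 0.0575 SHIFT [0.748 2.293 0.109] roll -0.0006
```

Call:
apply_moves(plan=[[0,0.1,0.3,0,0],[0,0.2,0.6,0,0],[0,0.25,0.77,0,0],[0,0.25,0.77,0,0]])

```text
t: 37.57
eef_pos: [0.4847, 0.1528, 0.2101]
ee_rot: [-0.002, 0.33, 0.944, 0.0]
force: [0.2, 1.0, -2.0]
grip_width: 0.0574
grip_force: 30.0
```

Call:
apply_moves(plan=[[0,0.1,0.3,0,0],[0,0.2,0.6,0,0],[0,0.25,0.77,0,0],[0,0.25,0.77,0,0]])

```text
t: 37.9
eef_pos: [0.5134, 0.228, 0.2102]
ee_rot: [-0.001, 0.33, 0.944, -0.0]
force: [0.5, -1.0, -0.8]
grip_width: 0.0572
grip_force: 30.0
```

Call:
apply_moves(plan=[[0,0.1,0.3,0,0],[0,0.2,0.6,0,0],[0,0.25,0.77,0,0],[0,0.25,0.77,0,0],[0,0.25,0.77,0.3,0],[0,0.25,0.77,0.6,0],[0,0.25,0.77,0.9,0],[0,0.25,0.77,1,0],[0,0.25,0.77,1,0],[0,0.25,0.77,1,0],[0,0.25,0.77,1,0]])

```text
t: 38.82
eef_pos: [0.5429, 0.3014, 0.1143]
ee_rot: [0.001, 0.332, 0.943, 0.001]
force: [0.5, 0.3, -1.5]
grip_width: 0.0573
grip_force: 30.0
```

```bash
python3 - <<'E'
from h import *
to(.54,.30,.064,51.5)
E
```

```text
t 38.82 at [0.5429 0.3014 0.1143] yaw 51.3 w 0.0573 SHIFT [ 0.015 -0.03   0.503] roll -0.0006
```

Call:
apply_moves(plan=[[0,0,0,0.25,0],[0,0,0,0.4,0],[0,0,0,0.47,0],[0,0,0,0.5,0],[0,0,0,0.5,0],[0,0,0,0.5,0],[0,0,0,0.5,0]])

```text
t: 39.4
eef_pos: [0.543, 0.3021, 0.064]
ee_rot: [0.001, 0.331, 0.944, 0.001]
force: [-1.0, -0.2, 1.4]
grip_width: 0.0576
grip_force: 30.0
```

Call:
apply_moves(plan=[[0,0,0,0.02,0],[0.7,0,0,0.02,0],[0.7,0,0,0.02,0],[0.7,0,0,0.02,0],[0.7,0,0,0.02,0],[0.7,0,0,-0.1,0],[0.7,0,0,-0.4,0],[1,0,0,-0.8,0],[1,0,0,-1,0],[1,0,0,-1,0]])

```text
t: 40.23
eef_pos: [0.5449, 0.3029, 0.168]
ee_rot: [0.004, 0.331, 0.944, 0.004]
force: [-0.2, 0.7, 0.1]
grip_width: 0.0932
grip_force: 0.0
```

Call:
apply_moves(plan=[[1,0,0,-0.2,0],[1,0,0,-0.5,0],[1,0,0,-0.5,0],[1,0,0,-0.5,0]])

```text
t: 40.57
eef_pos: [0.5423, 0.3018, 0.2131]
ee_rot: [0.001, 0.331, 0.944, 0.001]
force: [-0.0, 1.2, -0.8]
grip_width: 0.0937
grip_force: 0.0
```

```bash
python3 - <<'E'
from h import *
look(.54,.30,.079,'cream',45);look(.54,.40,.079,'cream',45);look(.43,.40,.079,'cream',45)
to(.4785,.185,.2,51.5)
E
```

```text
pred [281.2 207.1] ell [285.2 208.2] [65.8 70.3] -> [0.543  0.3022 0.079 ]
pred [373.8 136.9] ell [373.  136.9] [70.7 74.8] -> [0.5396 0.3995 0.079 ]
pred [295.   26.6] ell [298.4  25.3] [73.9 90.8] -> [0.431  0.4027 0.079 ]
t 40.72 at [0.5407 0.3011 0.2105] yaw 51.3 w 0.0942 SHIFT [-0.241 -1.295  0.108] roll -0.0005
```

Call:
apply_moves(plan=[[1,-0.05,-0.33,0,0],[1,-0.12,-0.65,0,0],[1,-0.12,-0.65,0,0]])

```text
t: 40.97
eef_pos: [0.5062, 0.2389, 0.2105]
ee_rot: [-0.002, 0.332, 0.943, -0.003]
force: [-0.2, -0.3, -0.3]
grip_width: 0.0936
grip_force: 0.0
```

Call:
apply_moves(plan=[[1,-0.05,-0.33,0,0],[1,-0.12,-0.65,0,0],[1,-0.12,-0.65,0,0],[1,-0.12,-0.65,0,0],[1,-0.12,-0.65,0,0]])

```text
t: 41.38
eef_pos: [0.4794, 0.1855, 0.2119]
ee_rot: [-0.0, 0.332, 0.943, 0.0]
force: [0.2, 0.4, -0.1]
grip_width: 0.0943
grip_force: 0.0
```

```bash
python3 - <<'E'
from h import *
c,e=look(.4785,.185,.068,'red',52)
to(*onz(c,*e[0],.068)[:2],.04,51.5)
E
```

```text
pred [283.5 205.3] ell [282.4 203.4] [67.9 69.7] -> [0.4765 0.1854 0.068 ]
t 41.43 at [0.4797 0.1858 0.212 ] yaw 51.3 w 0.0942 SHIFT [ 0.021 -0.024  1.72 ] roll -0.0005
```

Call:
apply_moves(plan=[[1,0.02,-0.02,0.3,0],[1,0.02,-0.02,0.6,0],[1,0.02,-0.02,0.9,0],[1,0.02,-0.02,0.9,0],[1,0.02,-0.02,0.9,0]])

```text
t: 41.85
eef_pos: [0.4757, 0.1854, 0.1212]
ee_rot: [-0.002, 0.331, 0.944, -0.001]
force: [-0.1, -0.5, 0.1]
grip_width: 0.0937
grip_force: 0.0
```

Call:
apply_moves(plan=[[1,0,0,0.3,0],[1,0,0,0.6,0],[1,0,0,0.82,0],[1,0,0,0.82,0],[1,0,0,0.82,0],[0.2,0,0,0.82,0],[0.2,0,0,0.82,0],[0.2,0,0,0.82,0],[0.2,0,0,0.82,0],[0.2,0,0,0.82,0],[0.2,0,0,0.82,0]])

```text
t: 42.77
eef_pos: [0.4772, 0.1851, 0.0416]
ee_rot: [0.001, 0.331, 0.944, 0.001]
force: [-0.4, 0.2, 7.0]
grip_width: 0.0667
grip_force: 30.0
```

Call:
apply_moves(plan=[[0.2,0,0,-0.1,0],[0.2,0,0,-0.3,0],[0.2,0,0,-0.6,0],[0.2,0,0,-1,0],[0.2,0,0,-1,0],[0.2,0,0,-1,0]])

```text
t: 43.27
eef_pos: [0.4776, 0.185, 0.1427]
ee_rot: [0.002, 0.331, 0.944, 0.001]
force: [0.2, -0.6, -3.9]
grip_width: 0.0663
grip_force: 30.0
```

```bash
python3 - <<'E'
from h import *
to(.59,.13,.14,51.5)
E
```

```text
t 43.27 at [0.4776 0.185  0.1427] yaw 51.3 w 0.0663 SHIFT [-1.221  0.273  0.031] roll -0.0005
```

Call:
apply_moves(plan=[[0.2,-0.25,0.05,0,0],[0.2,-0.5,0.11,0,0],[0.2,-0.7,0.15,0,0],[0.2,-0.7,0.15,0,0]])

```text
t: 43.6
eef_pos: [0.543, 0.1506, 0.1384]
ee_rot: [0.0, 0.332, 0.943, -0.001]
force: [0.4, 0.3, -2.3]
grip_width: 0.0666
grip_force: 30.0
```

Call:
apply_moves(plan=[[0.2,-0.25,0.05,0,0],[0.2,-0.53,0.12,0,0],[0.2,-0.53,0.12,0.2,0],[0.2,-0.53,0.12,0.5,0],[0.2,-0.53,0.12,0.7,0],[0.2,-0.53,0.12,0.7,0],[0.2,-0.53,0.12,0.7,0],[0.2,-0.53,0.12,0.7,0]])

```text
t: 44.27
eef_pos: [0.5891, 0.1291, 0.0707]
ee_rot: [-0.0, 0.331, 0.944, 0.0]
force: [0.6, -0.0, -2.5]
grip_width: 0.0665
grip_force: 30.0
```

```bash
python3 - <<'E'
from h import *
to(.59,.13,.0566,51.5)
E
```

```text
t 44.27 at [0.5891 0.1291 0.0707] yaw 51.3 w 0.0665 SHIFT [-0.001  0.012  0.141] roll -0.0005
```

Call:
apply_moves(plan=[[0.2,0,0,0.08,0],[0.2,0,0,0.12,0],[0.2,0,0,0.14,0],[0.2,0,0,0.14,0],[0.2,0,0,0.14,0],[1,0,0,0.14,0],[1,0,0,0.14,0],[1,0,0,0.14,0],[1,0,0,0.14,0],[1,0,0,0,0],[1,0,0,-0.4,0],[1,0,0,-0.8,0]])

```text
t: 45.27
eef_pos: [0.5877, 0.1287, 0.1499]
ee_rot: [-0.002, 0.331, 0.944, -0.001]
force: [0.9, 0.1, 0.3]
grip_width: 0.094
grip_force: 0.0
```

Call:
apply_moves(plan=[[1,0,0,-0.3,0],[1,0,0,-0.7,0],[1,0,0,-0.7,0],[1,0,0,-0.7,0]])

```text
t: 45.6
eef_pos: [0.591, 0.1291, 0.2236]
ee_rot: [0.003, 0.331, 0.944, 0.001]
force: [-0.6, 0.1, -0.0]
grip_width: 0.094
grip_force: 0.0
```

```bash
python3 - <<'E'
from h import *
look(.59,.13,.083,'red',50); look(.457,.0757,.068,'red',50)
to(.457,.0757,.2,51.5)
E
```

```text
pred [284.  204.3] ell [282.4 203. ] [68.9 70.7] -> [0.5881 0.1296 0.083 ]
pred [146.9 127.4] ell [150.6 128.3] [71.2 82.4] -> [0.4597 0.0779 0.068 ]
t 45.7 at [0.5887 0.1289 0.2199] yaw 51.3 w 0.094 SHIFT [ 0.695 -1.238  0.2  ] roll -0.0005
```

Call:
apply_moves(plan=[[1,0.18,-0.3,0,0],[1,0.35,-0.62,0,0],[1,0.35,-0.62,0,0]])

```text
t: 45.95
eef_pos: [0.5148, 0.1007, 0.2175]
ee_rot: [-0.005, 0.331, 0.943, -0.003]
force: [-0.1, -0.2, -0.4]
grip_width: 0.0943
grip_force: 0.0
```

Call:
apply_moves(plan=[[1,0.18,-0.3,0,0],[1,0.35,-0.62,0,0],[1,0.35,-0.62,0,0],[1,0.35,-0.62,0,0],[1,0.35,-0.62,0,0]])

```text
t: 46.37
eef_pos: [0.4574, 0.076, 0.2198]
ee_rot: [-0.0, 0.331, 0.943, 0.0]
force: [0.2, -0.1, -0.3]
grip_width: 0.0942
grip_force: 0.0
```

```bash
python3 - <<'E'
from h import *
c,e=look(.457,.0757,.068,'red',55)
to(*onz(c,*e[0],.068)[:2],.04,51.5)
E
```

```text
pred [284.1 203.8] ell [283.4 203.1] [66.7 67.8] -> [0.4561 0.0755 0.068 ]
t 46.42 at [0.4579 0.0761 0.22  ] yaw 51.3 w 0.0936 SHIFT [ 0.011 -0.017  1.8  ] roll -0.0006
```

Call:
apply_moves(plan=[[1,0.01,-0.01,0.3,0],[1,0.01,-0.01,0.6,0],[1,0.01,-0.01,0.9,0],[1,0.01,-0.01,0.9,0],[1,0.01,-0.01,0.9,0]])

```text
t: 46.83
eef_pos: [0.4555, 0.076, 0.1292]
ee_rot: [-0.002, 0.331, 0.944, -0.001]
force: [0.6, -0.4, -0.0]
grip_width: 0.0942
grip_force: 0.0
```

Call:
apply_moves(plan=[[1,0,0,0.3,0],[1,0,0,0.6,0],[1,0,0,0.89,0],[1,0,0,0.89,0],[1,0,0,0.89,0],[0.2,0,0,0.89,0],[0.2,0,0,0.89,0],[0.2,0,0,0.89,0],[0.2,0,0,0.89,0],[0.2,0,0,0.89,0],[0.2,0,0,0.89,0]])

```text
t: 47.75
eef_pos: [0.4565, 0.0756, 0.0426]
ee_rot: [0.001, 0.331, 0.944, 0.0]
force: [-0.3, -0.8, 6.6]
grip_width: 0.0666
grip_force: 30.0
```

Call:
apply_moves(plan=[[0.2,0,0,-0.1,0],[0.2,0,0,-0.3,0],[0.2,0,0,-0.6,0],[0.2,0,0,-1,0],[0.2,0,0,-1,0],[0.2,0,0,-1,0]])

```text
t: 48.25
eef_pos: [0.457, 0.0758, 0.1432]
ee_rot: [0.002, 0.331, 0.944, 0.001]
force: [0.1, -0.4, -4.2]
grip_width: 0.0667
grip_force: 30.0
```

```bash
python3 - <<'E'
from h import *
to(.68,.04,.14,51.5)
E
```

```text
t 48.25 at [0.457  0.0758 0.1432] yaw 51.3 w 0.0667 SHIFT [-1.964  1.114  0.042] roll -0.0005
```

Call:
apply_moves(plan=[[0.2,-0.25,0.14,0,0],[0.2,-0.55,0.31,0,0],[0.2,-0.85,0.48,0,0],[0.2,-0.98,0.56,0,0],[0.2,-0.98,0.56,0,0]])

```text
t: 48.67
eef_pos: [0.5699, 0.0574, 0.1387]
ee_rot: [-0.0, 0.332, 0.943, -0.0]
force: [-0.3, -0.1, -2.3]
grip_width: 0.0667
grip_force: 30.0
```

Call:
apply_moves(plan=[[0.2,-0.3,0.17,0,0],[0.2,-0.6,0.34,0,0],[0.2,-0.85,0.48,0,0],[0.2,-0.98,0.56,0,0],[0.2,-0.98,0.56,0.2,0],[0.2,-0.98,0.56,0.5,0],[0.2,-0.98,0.56,0.7,0],[0.2,-0.98,0.56,0.7,0],[0.2,-0.98,0.56,0.7,0],[0.2,-0.98,0.56,0.7,0]])

```text
t: 49.5
eef_pos: [0.6784, 0.0408, 0.0717]
ee_rot: [-0.0, 0.331, 0.944, 0.0]
force: [0.3, 0.3, -2.9]
grip_width: 0.0666
grip_force: 30.0
```

```bash
python3 - <<'E'
from h import *
to(.68,.04,.0576,51.5)
E
```

```text
t 49.5 at [0.6784 0.0408 0.0717] yaw 51.3 w 0.0666 SHIFT [-0.018  0.004  0.141] roll -0.0005
```

Call:
apply_moves(plan=[[0.2,0,0,0.08,0],[0.2,0,0,0.12,0],[0.2,0,0,0.14,0],[0.2,0,0,0.14,0],[0.2,0,0,0.14,0],[1,0,0,0.14,0],[1,0,0,0.14,0],[1,0,0,0.14,0],[1,0,0,0.14,0],[1,0,0,0,0],[1,0,0,-0.4,0],[1,0,0,-0.8,0]])

```text
t: 50.5
eef_pos: [0.6772, 0.0406, 0.1502]
ee_rot: [-0.002, 0.331, 0.944, -0.001]
force: [0.7, -0.2, 0.6]
grip_width: 0.0938
grip_force: 0.0
```

Call:
apply_moves(plan=[[1,0,0,-0.3,0],[1,0,0,-0.7,0],[1,0,0,-1,0],[1,0,0,-1,0]])

```text
t: 50.83
eef_pos: [0.6823, 0.0405, 0.2598]
ee_rot: [0.007, 0.331, 0.943, 0.002]
force: [0.7, -0.4, 0.9]
grip_width: 0.0939
grip_force: 0.0
```

Call:
apply_moves(plan=[[1,0.3,0,-0.2,0],[1,0.6,0,-0.4,0],[1,1,0,-0.5,0],[1,1,0,-0.5,0],[1,1,0,-0.5,0],[1,1,0,-0.5,0],[1,1,0,-0.5,0]])

```text
t: 51.42
eef_pos: [0.601, 0.1025, 0.3002]
ee_rot: [-0.001, 0.332, 0.943, -0.0]
force: [0.8, 0.3, -0.0]
grip_width: 0.0938
grip_force: 0.0
```

```bash
python3 - <<'E'
from h import *
look(.68,.04,.083,'red',45); look(.59,.13,.083,'red',45); to(.5,.1,.4)
t=cap('scene')
cv2.imwrite('pics/l.png',cv2.resize(t['color'][:,:,::-1],(800,600)))
E
```

```text
pred [285.3 274.7] ell [284.7 267.9] [52.7 59.4] -> [0.6727 0.0449 0.083 ]
pred [298.  168.8] ell [296.8 168.8] [56.8 57.4] -> [0.5892 0.129  0.083 ]
t 51.52 at [0.6012 0.1023 0.3001] yaw 51.2 w 0.0943 SHIFT [ 0.776 -0.653 -0.997] roll 0
```

View pics/l.png

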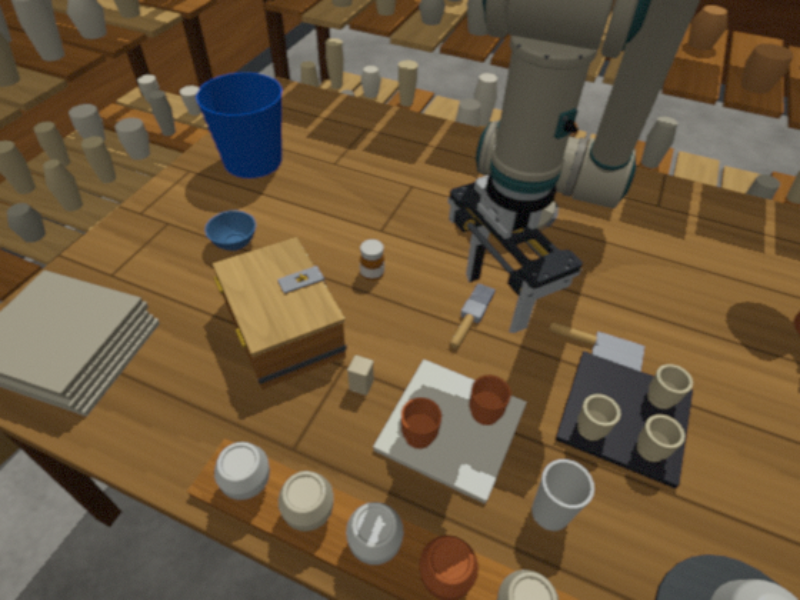

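Both red cups stand on the pale shelf at (421,422) and (490,398), and the three cream cups stand on the dark shelf. The case is shut with the hasp flat at (300,280), and the bystanders are in place.

```bash
python3 -c "
from plant import ctrl; print(ctrl.job_done())"
```

```text
the job is handed in; nothing more can be done
None
```

I handed the job in at about 51.5 s, though it returned no verdict: both large cups stand on the pale shelf, all three medium cups stand on the dark shelf, both small cups are in the case with its lid shut and hasp flat over the catch, and the bystanders look unmoved in the last picture.

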